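# Stack a power board and a control board on a test jig

## Task

Switch the test jig off by swinging the isolator lever back to its off side, then lower the power board (the one with four brass pillars) over the jig's four posts until it is fully down on their shoulders, and lower the control board over the same posts until it rests on all four pillars. Lower the boards by hand, do not let them drop. Once both are home and released, swing the lever back on, and leave the other things on the bench where they are.

Things in the scene. Friction and masses are not known exactly. Their poses are not given: they have to be found in the camera images.
- jig_seat (a point): fixed test jig: aluminium base 150 x 84 x 12 mm with four upright posts. Origin: centre of the post pattern at shoulder height, 38 mm above the table; z up. Posts x,y = (48,18) (48,-18) (-48,10) (-48,-10) mm: wide pair at +x, so boards fit one way; a black block marks the -x end. Under the origin 14 mm sleeves, above it 6 mm pins, 46 mm tall, the last 8 mm tapering to 2.4 mm.
- power_board_mid (a point): loose power board, 0.14 kg: green plate 124 (x) x 56 (y) x 5 mm, origin at the plate's centre, half-way through; z up. Four 9 mm holes, placed like the posts; white connector at the -x end, nearer the robot. On top four brass pillars 8 mm across, 22 mm tall, at (+-30, +-20) mm, and lower parts. Waits on a rest; gripped across the 56 mm. Seated, its origin is 2.5 mm above the jig's.
- control_board_mid (a point): loose control board, 0.11 kg: green plate 124 (x) x 56 (y) x 5 mm, origin at the plate's centre, half-way through; z up. Same four 9 mm holes, white connector at the -x end, nearer the robot; flat chips and connectors up to 9 mm high, no pillars. Waits on the other rest, gripped the same way. Seated on the power board's pillars, its origin is 29.5 mm above the jig's.
- rest_a: fixed black block 80 x 34 x 28 mm (origin under its centre) that the power board waits on: the board's long edges stand free, 28 mm above the table.
- rest_b: a like block, 28 mm high, that the control board waits on.
- isolator (a joint): isolator lever angle in rad: 1.0 is on (leaning 0.5 rad to the +x side of point isolator_pivot), 0 is off (leaning 0.5 rad to its -x side, the side nearer the robot). It turns about the pivot's y axis between end stops at 0 and 1.0 and stays where it is left; about 1 N at the knob moves it.
- isolator_pivot (a point): pivot of the isolator lever, 22 mm above the table, at the centre of its fixed grey housing (70 x 50 x 25 mm, with a dark hinge barrel to 35 mm); x: the way the lever leans when on, y: hinge axis, z up.
- isolator_tip (a point): centre of the black ball knob (26 mm across) on the end of the lever, a steel rod 10 mm across; 80 mm from the pivot, some 92 mm above the table at either end and 102 mm in the middle.
- spare_board: bystander: a smaller green board 70 x 50 x 5 mm with only two holes, loose on the bench; leave it. Origin: centre of its underside.
- adapter: bystander: loose black power adapter 85 x 50 x 30 mm; leave it. Origin: centre of its underside.
- heat_sink: bystander: loose finned aluminium heat sink 60 x 60 x 28 mm; leave it. Origin: centre of its underside.
There are look-alikes about, which are no part of the job. There is more than one size of the part that bears isolator; the job needs the larger.

How it is judged:
On the way, in this order (a step that is already met when the one before it is completed fails the run):
1. the isolator lever is off (value of joint isolator below 0.2 rad), for 0.2 s.
2. with the lever off, the power board is fully down on the shoulders of all four posts, released (value of joint isolator below 0.2 rad and horizontal distance between power_board_mid and jig_seat below 0.004 m and z of power_board_mid in the frame of jig_seat between 0 and 0.0045 m and angle between the x axis of power_board_mid and the x axis of jig_seat, either way round below 0.06 rad and angle between power_board_mid's own z axis and vertical below 0.04 rad and contact force between power_board and the fingers below 0.1 N and linear speed of power_board below 0.03 m/s and angular speed of power_board below 0.3 rad/s), for 0.2 s.
3. with the lever off, the control board rests on all four pillars of the seated power board, released (value of joint isolator below 0.2 rad and horizontal distance between each of power_board_mid, control_board_mid and jig_seat below 0.004 m and z of power_board_mid in the frame of jig_seat between 0 and 0.0045 m and angle between the x axis of each of power_board_mid, control_board_mid and the x axis of jig_seat, either way round below 0.06 rad and angle between each of power_board_mid, control_board_mid's own z axis and vertical below 0.04 rad and z of control_board_mid in the frame of jig_seat between 0.027 and 0.0315 m and contact force between control_board and the fingers below 0.1 N and linear speed of control_board below 0.03 m/s and angular speed of control_board below 0.3 rad/s), for 0.2 s.
4. the isolator lever is on again (value of joint isolator above 0.8 rad), for 0.2 s.
At the end, for the whole second after the job is handed in: Power board level on the four post shoulders (centre within 4 mm of the jig's, height within about 2 mm, turned less than 0.06 rad from it, tilt under 0.04 rad); control board likewise on its pillars above it; both at rest; isolator lever above 0.8 rad (on) (horizontal distance between each of power_board_mid, control_board_mid and jig_seat below 0.004 m and z of power_board_mid in the frame of jig_seat between 0 and 0.0045 m and angle between the x axis of each of power_board_mid, control_board_mid and the x axis of jig_seat, either way round below 0.06 rad and angle between each of power_board_mid, control_board_mid's own z axis and vertical below 0.04 rad and z of control_board_mid in the frame of jig_seat between 0.027 and 0.0315 m and linear speed of each of power_board, control_board below 0.03 m/s and angular speed of each of power_board, control_board below 0.3 rad/s and value of joint isolator above 0.8 rad); the robot touches nothing.
It fails at once if a board is dropped: it moves faster than 0.45 m/s while over the jig within 60 mm of the shoulders ((horizontal distance between power_board_mid and jig_seat below 0.02 m and z of power_board_mid in the frame of jig_seat below 0.06 m and linear speed of power_board above 0.45 m/s) or (horizontal distance between control_board_mid and jig_seat below 0.02 m and z of control_board_mid in the frame of jig_seat below 0.06 m and linear speed of control_board above 0.45 m/s)).
It fails at once if another thing on the bench is moved by more than 30 mm (distance of any of spare_board, adapter, heat_sink from where it was at the start of the episode above 0.03 m).
It also fails if it takes over 72 s, if anything falls off the work surface, if the arm or the gripper's body presses on something with over 40 N, if the wrist force passes 120 N, or if a joint passes its speed limit or range.

## Robot

A 6-joint arm with a two-finger parallel gripper is mounted at the origin on the work surface. World frame = base frame: x ahead of the robot, y to its left, z up, the work surface at z = 0. Lengths are in m, angles in rad, forces in N, time in s.
With the tool pointing down it reaches from about 0.425 to 0.95 m from the base axis. Payload 3.5 kg.
Tool frame: the origin (TCP) lies between the finger pads; the fingertips stand 17 mm ahead of it and the grasp point (between the pads) lies 2 mm behind it; z points along the fingers, y is the direction in which the jaws open and shut (so a half turn about z gives the same grasp; the last joint's range is limited). The gripper opens to 85 mm and grips with 20 to 120 N. Pads are 22 mm wide; open, the fingers measure 114 mm over their backs; the gripper's body (76 mm by 85 mm) begins 54 mm behind the grasp point. The pads swing forward as they close: fully open they stand 13 mm farther back than shut.
Start: joints at [-1.279, 0.286, 1.577, -0, 1.279, -0.15], TCP at [0.289, -0.61, 0.248] pointing down, gripper open.
Joint ranges: [-2.77, 2.77], [-0.9, 2.22], [0.21, 2.48], [-1.53, 4.67], [0.24, 2.81], [-2.84, 2.84]. Speed limits (rad/s): [2.79, 2.79, 3.14, 3.14, 3.14, 3.14].

## Interface

Orientations are given as a unit quaternion [x, y, z, w].
In Python, from plant import ctrl gives the robot as it stands.
- The arm moves only by the tool carry_out, never from a script. Its argument "commands" is a list of rows, each an object with "delta_pos": the shift along the tool's x, y, z in m, a list of three; "delta_rot": the turn, a rotation vector about the tool's x, y, z in rad, a list of three; "claw": the opening in per cent of the stroke, from 0 (shut) to 100 (fully open). A call has 1 to 8 rows; each row is the pose to reach, as a shift and turn from the pose measured when the call began, along the tool's axes at that moment; what a row does not reach only later rows make up. A row lasts 1/12 s, in which the tool goes at most 41.7 mm and 7.16 degrees, less where a joint would pass 70% of its speed; a pose out of reach is approached as far as the arm can. A call with a gripper value outside its range is refused whole. The fingers move at their own pace and stop on an object; "force" is the grip in N (left out, the last holds). Time passes only in rows, so rows that repeat a pose let the fingers close. It gives the time, the measured TCP pose, the force and the opening at its end, in the units of the state.
- ctrl.get_state(): the state, without advancing time (a new reading comes with each control period).
- ctrl.read_camera(name): name is "side" or "top" or "wrist"; returns (picture, depth): 480x640x3 uint8, red, green, blue; 480x640 float32, m along the optical axis (not along the pixel's ray), 0 where there is no reading.
- ctrl.camera_info(name): a dict with "fx", "fy", "cx", "cy" (pixels), "k1" (the pictures are not rectified: a ray, as slopes to the right and down, at radius r is drawn at 1 + k1 r^2 times it, then the intrinsics apply), "rvec" (rotation vector, rad) and "tvec" (3), from world to camera coordinates, as OpenCV has them; the wrist camera has in their place "mount" (4x4, takes a point from camera to tool coordinates, whose origin is the TCP and whose axes are the flange's). Camera axes: x right, y down, z forward; pixel columns grow to the right and rows downward; lengths in m; the calibration is good to about 2 mm. A picture is of the moment at which its call begins: read the wrist's pose just before it. camera_info takes no time and is no camera call.
- ctrl.sign_off(): hands the job in, once; it reports no verdict.
The state is a dict: "time": time; "qpos": joint angles; "dq": joint speeds; "joint_efforts": joint torques, N m; "eef_pos": TCP position; "tcp_rot": TCP orientation; "contact_force": force on the tool from outside, world axes, zero at the start; "wrist_torque": the same for the moment, N m; "opening": opening from 0.0 (shut) to 1.0 (fully open).
Only numpy, scipy, OpenCV 4.12 (cv2) and the standard library are available. Lean on these libraries where they do the work, as an engineer would, in place of code of your own. Each camera call takes 0.05 s, during which the arm holds its last target.

## Working session

There is one attempt and no reset: what is moved stays moved. The work goes in short steps, Python scripts to look and compute and a tool call to move; the robot and the scene stay as the last step left them, time stands still between calls to the robot, and variables do not carry over. Pictures are saved under pics/ and viewed, and the job is handed in when it is done.

Besides the shell and the picture viewer there is one more tool, called after "Call:" as name(argument=value, ...), one argument or row to a line, values as JSON. carry_out: Moves the arm, as the interface text tells. Its arguments: {"type":"object","properties":{"commands":{"type":"array"},"force":{"type":"number"}},"required":["commands"]}

```bash
ls; mkdir -p pics; cat > h.py <<'E'
import numpy as np, cv2
from scipy.spatial.transform import Rotation as R
from plant import ctrl
def cam(n):
    i=ctrl.camera_info(n)
    K=np.array([[i['fx'],0,i['cx']],[0,i['fy'],i['cy']],[0,0,1.]])
    if 'mount' in i:
        s=ctrl.get_state(); T=np.eye(4); T[:3,:3]=R.from_quat(s['tcp_rot']).as_matrix(); T[:3,3]=s['eef_pos']
        M=T@np.array(i['mount']); 
    else:
        M=np.eye(4); r=R.from_rotvec(np.ravel(i['rvec'])).as_matrix(); M[:3,:3]=r.T; M[:3,3]=-r.T@np.ravel(i['tvec'])
    return dict(K=K,k1=i['k1'],M=M)
def rays(c,uv):
    uv=np.atleast_2d(uv).astype(float)
    d=np.stack([(uv[:,0]-c['K'][0,2])/c['K'][0,0],(uv[:,1]-c['K'][1,2])/c['K'][1,1]],1)
    p=d.copy()
    for _ in range(20): p=d/(1+c['k1']*(p**2).sum(1,keepdims=True))
    return np.c_[p,np.ones(len(p))]
def plane(c,uv,z):
    r=rays(c,uv)@c['M'][:3,:3].T; o=c['M'][:3,3]
    return o+r*((z-o[2])/r[:,2])[:,None]
def pts(c,uv,dep):
    uv=np.atleast_2d(uv); r=rays(c,uv); d=dep[uv[:,1].astype(int),uv[:,0].astype(int)]
    return (r*d[:,None])@c['M'][:3,:3].T+c['M'][:3,3]
def proj(c,P):
    P=np.atleast_2d(P); q=(P-c['M'][:3,3])@c['M'][:3,:3]; p=q[:,:2]/q[:,2:]
    p=p*(1+c['k1']*(p**2).sum(1,keepdims=True))
    return np.c_[p[:,0]*c['K'][0,0]+c['K'][0,2],p[:,1]*c['K'][1,1]+c['K'][1,2]]
def grab(n,tag):
    c=cam(n); im,d=ctrl.read_camera(n); cv2.imwrite(f'pics/{tag}.png',im[:,:,::-1]); np.savez(f'pics/{tag}.npz',im=im,d=d,K=c['K'],k1=c['k1'],M=c['M']); return c,im,d
def load(tag):
    z=np.load(f'pics/{tag}.npz'); return dict(K=z['K'],k1=float(z['k1']),M=z['M']),z['im'],z['d']
def totool(P):
    s=ctrl.get_state(); return R.from_quat(s['tcp_rot']).as_matrix().T@(np.asarray(P)-s['eef_pos'])
E
python3 - <<'E'
from h import *
for n in('top','side'):
    c,im,d=grab(n,n+'0'); print(n,c['K'][0,0],c['k1'],c['M'].round(3).tolist(),(d>0).mean())
print(ctrl.get_state())
E
```

```text
pics
top 577.2952766214753 -0.011787597082214864 [[0.011, -0.988, 0.154, 0.385], [-1.0, -0.012, -0.008, 0.02], [0.01, -0.154, -0.988, 1.372], [0.0, 0.0, 0.0, 1.0]] 0.995966796875
side 437.99251757884036 0.030868188950673694 [[-0.976, -0.166, 0.141, 0.459], [-0.218, 0.734, -0.643, 0.656], [0.003, -0.658, -0.753, 0.817], [0.0, 0.0, 0.0, 1.0]] 0.9958626302083333
{'time': 0.1, 'qpos': array([-1.27901210e+00,  2.87110805e-01,  1.57806080e+00,  2.36387866e-07,
        1.27860810e+00, -1.49969703e-01]), 'dq': array([-3.79185978e-04, -5.04500099e-04, -3.53001337e-03,  6.04081432e-05,
       -4.21987997e-04, -1.15466050e-03]), 'joint_efforts': array([ 1.54540696e-03, -4.07293010e+01, -2.93699831e+01, -1.50324563e-04,
        3.35163888e-03,  1.30002624e-05]), 'eef_pos': array([ 0.28845883, -0.60962709,  0.24704662]), 'tcp_rot': array([ 9.75705118e-01,  2.19085205e-01, -7.73611046e-05, -1.09078598e-03]), 'contact_force': array([0.27854397, 0.32918596, 0.33612975]), 'wrist_torque': array([ 0.00831767, -0.01444109, -0.00309592]), 'opening': 1.000056957936801}
```

View pics/top0.png

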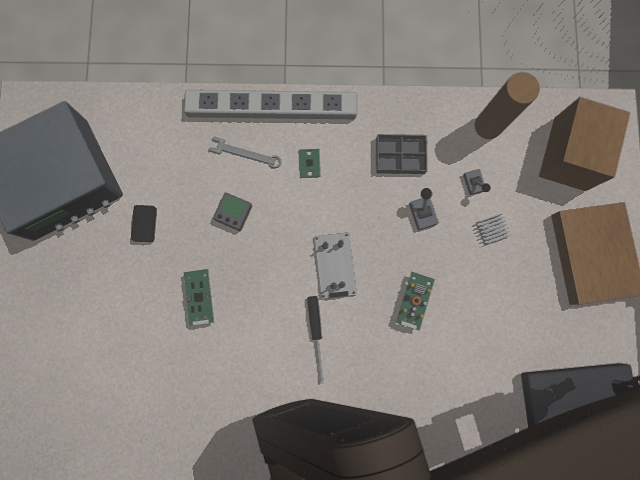

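View pics/side0.png

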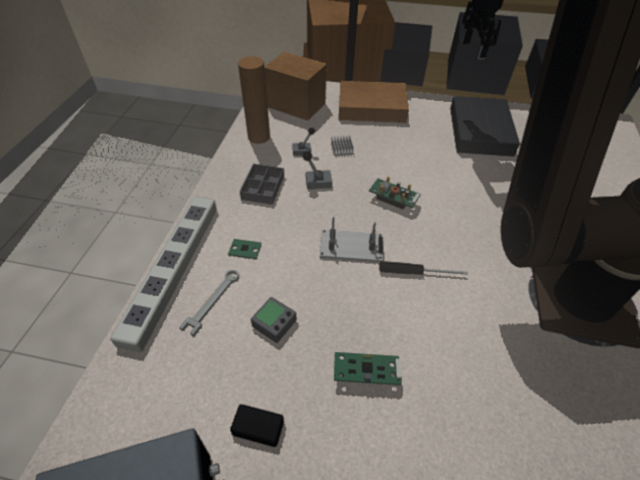

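Top view: the lever candidates are at (423,210), which looks larger, and (476,184), which looks smaller. The green boards are at (413,300), with pillars and toroid (power board), (198,297), flat with chips (control board), and (309,163), the small spare. The jig is at (335,265). Crops next.

```bash
python3 - <<'E'
from h import *
c,im,d=load('top0')
def crop(x,y,w=50): return cv2.resize(im[y-w:y+w,x-w:x+w,::-1],(390,290*390//290),interpolation=cv2.INTER_CUBIC)[:300] if 0 else cv2.resize(im[y-w*3//4:y+w*3//4,x-w:x+w,::-1],(400,300),interpolation=cv2.INTER_CUBIC)
cv2.imwrite('pics/crops.png',np.vstack([np.hstack([crop(440,200),crop(335,265)]),np.hstack([crop(413,300,45),crop(198,297,45)])]))
hsv=cv2.cvtColor(im,cv2.COLOR_RGB2HSV)
g=((hsv[...,0]>40)&(hsv[...,0]<90)&(hsv[...,1]>80)).astype(np.uint8)
n,l,s,ce=cv2.connectedComponentsWithStats(cv2.morphologyEx(g,cv2.MORPH_CLOSE,np.ones((5,5))))
for i in range(1,n):
    if s[i,4]>150:
        cn=max(cv2.findContours((l==i).astype(np.uint8),0,1)[0],key=cv2.contourArea); r=cv2.minAreaRect(cn)
        q=cv2.boxPoints(r); print(s[i],ce[i].round(1)); P=plane(c,q,0.033)
        print(' ctr',P.mean(0).round(4),[np.linalg.norm(P[k]-P[k-1]).round(4) for k in range(4)], 'ang',[np.arctan2(*(P[k]-P[k-1])[[1,0]]).round(3) for k in range(2)], 'dep z',np.median(pts(c,np.argwhere(l==i)[:,::-1],d)[:,2]).round(4))
# lever housings: grey
for x,y in [(423,210),(476,184)]:
    sub=[(u,v) for v in range(y-28,y+28) for u in range(x-28,x+28)]
    P=pts(c,np.array(sub),d); m=P[:,2]>0.012
    print(x,y,'maxz',P[:,2].max().round(4),P[P[:,2].argmax()].round(4))
E
```

```text
423 210 maxz 1.3724 [0.3848 0.0196 1.3724]
476 184 maxz 1.3724 [0.3848 0.0196 1.3724]
```

View pics/crops.png

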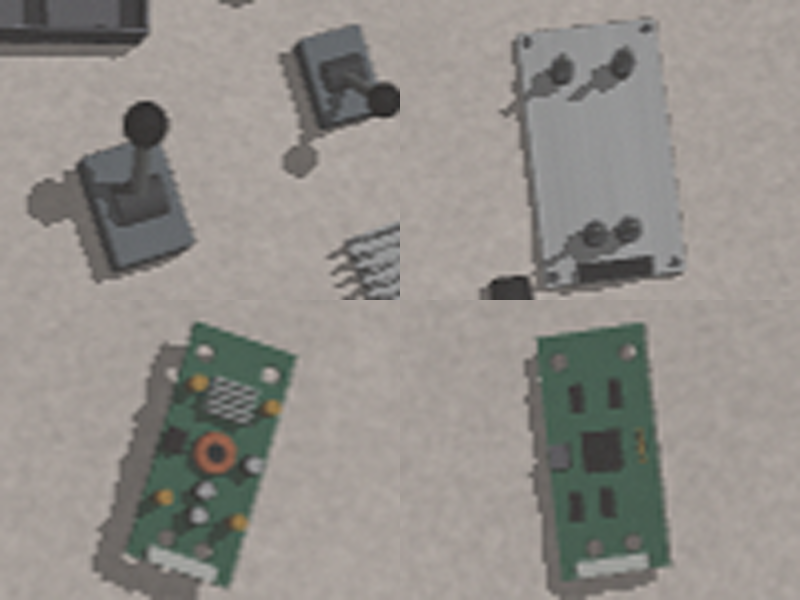

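Crops: the larger isolator is at full-image (~423,212), with its knob leaning away (+x, on) at about (426,194). The small look-alike is at (476,184). In the jig crop, the wide post pair is on the far side and the black block is near. The power board has 4 brass pillars and a toroid. Both boards have their connector end nearer the robot.

```bash
python3 - <<'E'
from h import *
c,im,d=load('top0')
hsv=cv2.cvtColor(im,cv2.COLOR_RGB2HSV)
print(hsv[310,190],hsv[300,205],im[300,405])
I=im.astype(int)
def comp(mask,x,y,z,name,k=5):
    l=cv2.connectedComponents(cv2.morphologyEx(mask.astype(np.uint8),cv2.MORPH_CLOSE,np.ones((k,k))))[1]
    w=l[y-6:y+7,x-6:x+7]; i=np.bincount(w[w>0]).argmax(); m=(l==i).astype(np.uint8)
    cn=max(cv2.findContours(m,0,1)[0],key=cv2.contourArea); r=cv2.minAreaRect(cn)
    q=cv2.boxPoints(r); P=plane(c,q,z); e=P[1]-P[0]; f=P[2]-P[1]; L=e if np.linalg.norm(e)>np.linalg.norm(f) else f
    if L[0]<0:L=-L
    zz=pts(c,np.argwhere(m)[:,::-1],d)[:,2]
    print(name,r[0],m.sum(),'ctr',P.mean(0).round(4),'LW',np.linalg.norm(e).round(4),np.linalg.norm(f).round(4),'yaw',np.arctan2(L[1],L[0]).round(4),'z',np.percentile(zz,[10,50,90]).round(4))
    return m
green=(I[...,1]>I[...,0]+14)&(I[...,1]>I[...,2]+4)
# fill with connectors: white bits inside hull
for x,y,n in[(413,290,'power'),(198,297,'ctrl'),(309,163,'spare')]: comp(green,x,y,0.033,n,9)
Z=np.zeros(d.shape)
v,u=np.mgrid[:480,:640]; Z=pts(c,np.c_[u.ravel(),v.ravel()],d)[:,2].reshape(480,640); Z[d==0]=0
print('z table',np.median(Z[250:330,230:300]))
comp((Z>0.008)&(Z<0.02),335,265,0.012,'jig',9)
for x,y,n in [(425,214,'L'),(474,184,'S')]: comp((Z>0.018)&(Z<0.03),x,y,0.025,n,9)
for x,y in [(426,194),(486,187)]:
    s=Z[y-6:y+7,x-6:x+7]; j=np.unravel_index(s.argmax(),s.shape); print('knob',s.max(), pts(c,[[x-6+j[1],y-6+j[0]]],d))
for x0,x1,y0,y1,h in [(310,360,228,300,.05)]:
    m=(Z>h).astype(np.uint8); m2=np.zeros_like(m); m2[y0:y1,x0:x1]=m[y0:y1,x0:x1]
    n,l,s,ce=cv2.connectedComponentsWithStats(m2); print([(s[i,4],ce[i].round(1),pts(c,np.argwhere(l==i)[:,::-1],d).max(0).round(3)) for i in range(1,n)])
E
```

```text
[72 56 91] [74 58 96] [61 67 61]
power (414.9541320800781, 300.4862365722656) 1068 ctr [ 0.4331 -0.2238  0.033 ] LW 0.1238 0.0549 yaw -0.3042 z [0.0277 0.0327 0.0447]
ctrl (198.02175903320312, 296.94036865234375) 1152 ctr [0.4358 0.2768 0.033 ] LW 0.0555 0.1241 yaw 0.1519 z [0.0282 0.0323 0.0364]
spare (309.0, 162.5) 549 ctr [0.7581 0.025  0.033 ] LW 0.048 0.0666 yaw 0.0095 z [-0.0007  0.0037  0.0076]
z table -0.000872428722672125
jig (331.47027587890625, 307.79705810546875) 2855 ctr [ 0.4178 -0.032   0.012 ] LW 0.3523 0.1165 yaw -0.0878 z [0.0078 0.0124 0.0243]
L (424.300048828125, 212.40003967285156) 606 ctr [ 0.6416 -0.2508  0.025 ] LW 0.0513 0.0705 yaw 0.2989 z [0.0205 0.0247 0.037 ]
S (474.89459228515625, 181.03244018554688) 281 ctr [ 0.7198 -0.3742  0.025 ] LW 0.0356 0.0544 yaw 0.2614 z [0.0157 0.0197 0.028 ]
knob 0.10962083741206907 [[ 0.66969252 -0.24072629  0.10962084]]
knob 0.08407027615021456 [[ 0.69596416 -0.37764223  0.08407028]]
[(np.int32(8), array([325.8, 242.6]), array([ 0.563, -0.014,  0.08 ])), (np.int32(9), array([341.1, 241.3]), array([ 0.565, -0.048,  0.084])), (np.int32(8), array([334.1, 284.1]), array([ 0.468, -0.033,  0.085])), (np.int32(8), array([343.1, 283.1]), array([ 0.471, -0.052,  0.084]))]
```

```bash
cat >> h.py <<'E'
def go(P,yaw):
    s=ctrl.get_state(); A=R.from_quat(s['tcp_rot']); T=R.from_matrix(np.array([[np.cos(yaw),np.sin(yaw),0],[np.sin(yaw),-np.cos(yaw),0],[0,0,-1]]))
    print('dpos',(A.inv().apply(np.asarray(P)-s['eef_pos'])).round(4),'drot',(A.inv()*T).as_rotvec().round(4))
    x=A.as_matrix()[:,0]; print('at',s['eef_pos'].round(4),'yaw',np.arctan2(x[1],x[0]).round(4),'t',round(s['time'],2),'F',np.round(s['contact_force'],2),'op',round(s['opening'],3))
E
python3 - <<'E'
from h import *
print(np.array(ctrl.camera_info('wrist')['mount']).round(3), cam('wrist')['K'])
c,im,d=load('top0')
for p in [(580,130),(600,230),(520,85)]: print(p,pts(c,[p],d).round(3))
go([0.655,-0.245,0.25],1.85)
E
```

```text
[[-0.001 -0.949 -0.314  0.081]
 [ 1.    -0.001 -0.001 -0.   ]
 [ 0.001 -0.314  0.949 -0.126]
 [ 0.     0.     0.     1.   ]] [[364.17773925   0.         319.12622021]
 [  0.         364.17773925 247.57368411]
 [  0.           0.           1.        ]]
(580, 130) [[ 0.814 -0.585  0.133]]
(600, 230) [[ 0.6   -0.658  0.049]]
(520, 85) [[ 0.873 -0.413  0.24 ]]
dpos [ 0.4872 -0.1729 -0.0024] drot [-0.0016 -0.0018 -1.4082]
at [ 0.2885 -0.6096  0.247 ] yaw 0.4418 t 0.1 F [0.28 0.33 0.34] op 1.0
```

Call:
carry_out(
  commands=[
    {"delta_pos":[0.487,-0.173,-0.002],"delta_rot":[0,0,-1.408],"claw":50},
    {"delta_pos":[0.487,-0.173,-0.002],"delta_rot":[0,0,-1.408],"claw":50},
    {"delta_pos":[0.487,-0.173,-0.002],"delta_rot":[0,0,-1.408],"claw":50},
    {"delta_pos":[0.487,-0.173,-0.002],"delta_rot":[0,0,-1.408],"claw":50},
    {"delta_pos":[0.487,-0.173,-0.002],"delta_rot":[0,0,-1.408],"claw":50},
    {"delta_pos":[0.487,-0.173,-0.002],"delta_rot":[0,0,-1.408],"claw":50},
    {"delta_pos":[0.487,-0.173,-0.002],"delta_rot":[0,0,-1.408],"claw":50},
    {"delta_pos":[0.487,-0.173,-0.002],"delta_rot":[0,0,-1.408],"claw":50},
  ],
  force=40,
)

```text
time: 0.77
eef_pos: [0.5256, -0.3729, 0.2486]
tcp_rot: [0.749, 0.662, 0.0, -0.001]
contact_force: [-0.7, -0.2, -0.5]
opening: 0.5
```

```bash
python3 -c "
from h import *
go([0.655,-0.245,0.25],1.85)"
```

```text
dpos [ 0.1428  0.1128 -0.0012] drot [-0.0006 -0.0023 -0.4022]
at [ 0.5256 -0.3729  0.2486] yaw 1.4478 t 0.77 F [-0.68 -0.2  -0.55] op 0.5
```

Call:
carry_out(
  commands=[
    {"delta_pos":[0.143,0.113,-0.001],"delta_rot":[0,0,-0.402],"claw":50},
    {"delta_pos":[0.143,0.113,-0.001],"delta_rot":[0,0,-0.402],"claw":50},
    {"delta_pos":[0.143,0.113,-0.001],"delta_rot":[0,0,-0.402],"claw":50},
    {"delta_pos":[0.143,0.113,-0.001],"delta_rot":[0,0,-0.402],"claw":50},
    {"delta_pos":[0.143,0.113,-0.001],"delta_rot":[0,0,-0.402],"claw":50},
    {"delta_pos":[0.143,0.113,-0.001],"delta_rot":[0,0,-0.402],"claw":50},
    {"delta_pos":[0.143,0.113,-0.001],"delta_rot":[0,0,-0.402],"claw":50},
  ],
)

```text
time: 1.35
eef_pos: [0.6552, -0.2442, 0.2489]
tcp_rot: [0.601, 0.799, 0.0, -0.002]
contact_force: [-0.1, -0.3, -0.0]
opening: 0.496
```

```bash
python3 -c "
from h import *
c,im,d=grab('wrist','w1')
v,u=np.mgrid[:480,:640]; P=pts(c,np.c_[u.ravel(),v.ravel()],d).reshape(480,640,3)
m=(P[...,2]>0.085)&(P[...,2]<0.13)&(d>0)&(abs(P[...,0]-.675)<.05)&(abs(P[...,1]+.24)<.05)
n,l,s,ce=cv2.connectedComponentsWithStats(m.astype(np.uint8))
for i in range(1,n):
  if s[i,4]>100: q=P[l==i]; print(s[i],q.mean(0).round(4),q.min(0).round(4),q.max(0).round(4))
go([0.68,-0.24,0.095],1.85)"
```

```text
[327 223  33  32 822] [ 0.6728 -0.2394  0.1046] [ 0.6611 -0.2535  0.0939] [ 0.6867 -0.2287  0.1101]
dpos [-0.0023  0.0261  0.154 ] drot [-0.0017 -0.0026 -0.0004]
at [ 0.6546 -0.2453  0.2491] yaw 1.8496 t 1.4 F [-0.43 -0.26 -0.27] op 0.502
```

View pics/w1.png

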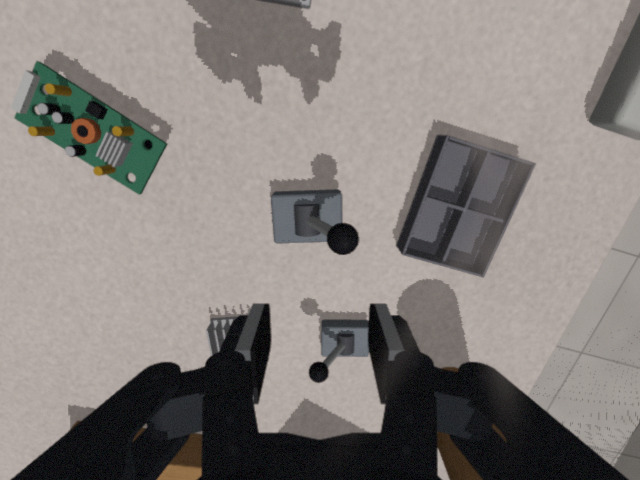

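The wrist view shows the large lever with its knob at (343,239) and housing at (307,217). The small one is at (345,338). Now I'll compute the knob and housing positions.

```bash
python3 -c "
from h import *
c,im,d=load('w1')
print(plane(c,[[343,239]],.093), plane(c,[[277,193],[341,191],[343,240],[275,242]],.025))
go([0.674,-0.2405,0.15],1.85)
go([0.674,-0.2405,0.092],1.85)"
```

```text
[[ 0.67478877 -0.24293196  0.093     ]] [[ 0.60987782 -0.23470143  0.025     ]
 [ 0.66865737 -0.21579023  0.025     ]
 [ 0.68507888 -0.26237396  0.025     ]
 [ 0.61990903 -0.28333025  0.025     ]]
dpos [-0.001   0.0201  0.0991] drot [-0.0017 -0.0026 -0.0004]
at [ 0.6546 -0.2453  0.2491] yaw 1.8496 t 1.4 F [-0.43 -0.26 -0.27] op 0.502
dpos [-0.0012  0.0202  0.1571] drot [-0.0017 -0.0026 -0.0004]
at [ 0.6546 -0.2453  0.2491] yaw 1.8496 t 1.4 F [-0.43 -0.26 -0.27] op 0.502
```

Call:
carry_out(
  commands=[
    {"delta_pos":[0,0.02,0.04],"delta_rot":[0,0,0],"claw":55},
    {"delta_pos":[0,0.02,0.08],"delta_rot":[0,0,0],"claw":55},
    {"delta_pos":[0,0.02,0.12],"delta_rot":[0,0,0],"claw":55},
    {"delta_pos":[0,0.02,0.157],"delta_rot":[0,0,0],"claw":55},
    {"delta_pos":[0,0.02,0.157],"delta_rot":[0,0,0],"claw":55},
    {"delta_pos":[0,0.02,0.157],"delta_rot":[0,0,0],"claw":55},
  ],
)

```text
time: 1.9
eef_pos: [0.6706, -0.2403, 0.0891]
tcp_rot: [0.603, 0.798, -0.001, -0.005]
contact_force: [-0.5, -0.6, 1.0]
opening: 0.553
```

Call:
carry_out(
  commands=[
    {"delta_pos":[0,-0.012,0],"delta_rot":[0,0,0],"claw":55},
    {"delta_pos":[0,-0.024,0],"delta_rot":[0,0,0],"claw":55},
    {"delta_pos":[0,-0.036,0],"delta_rot":[0,0,0],"claw":55},
    {"delta_pos":[0,-0.048,0],"delta_rot":[0,0,0],"claw":55},
    {"delta_pos":[0,-0.06,0],"delta_rot":[0,0,0],"claw":55},
    {"delta_pos":[0,-0.072,0],"delta_rot":[0,0,0],"claw":55},
    {"delta_pos":[0,-0.082,0],"delta_rot":[0,0,0],"claw":55},
    {"delta_pos":[0,-0.082,0],"delta_rot":[0,0,0],"claw":55},
  ],
)

```text
time: 2.57
eef_pos: [0.5962, -0.2639, 0.094]
tcp_rot: [0.605, 0.797, 0.003, 0.003]
contact_force: [11.6, 1.3, -1.6]
opening: 0.55
```

```bash
python3 -c "
from h import *
go([0.674,-0.2405,0.092],1.85)
c,im,d=grab('side','s1')
cv2.imwrite('pics/s1c.png',cv2.resize(im[80:240,220:440,::-1],(792,576)))"
```

```text
dpos [0.0016 0.0812 0.0028] drot [ 0.009   0.0007 -0.0068]
at [ 0.5962 -0.2639  0.094 ] yaw 1.8432 t 2.57 F [11.58  1.31 -1.65] op 0.55
```

View pics/s1c.png

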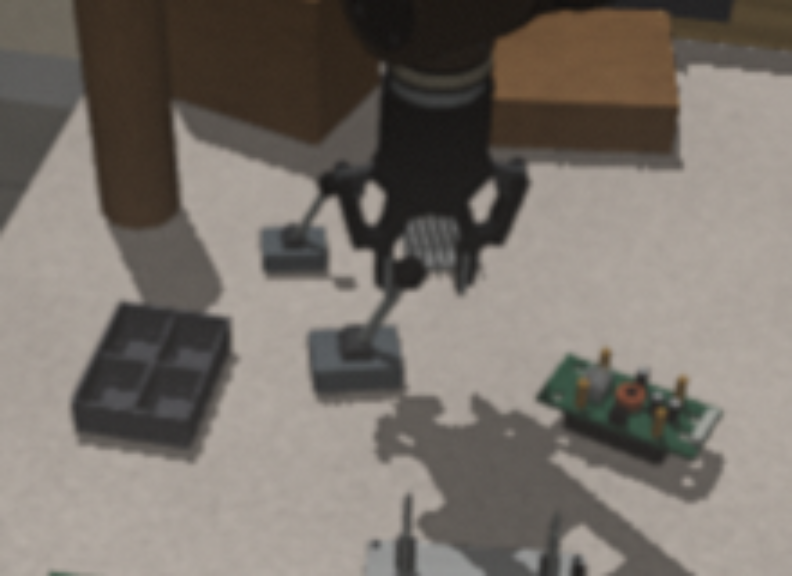

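Side view: the lever leans to the near side, knob at crop (408,272), against the stop, with about 12 N measured. Next I back off, rise, and go over the power board.

Call:
carry_out(
  commands=[
    {"delta_pos":[0,0.008,0],"delta_rot":[0,0,0],"claw":60},
    {"delta_pos":[0,0.008,-0.03],"delta_rot":[0,0,0],"claw":60},
    {"delta_pos":[0,0.008,-0.07],"delta_rot":[0,0,0],"claw":60},
    {"delta_pos":[0,0.008,-0.11],"delta_rot":[0,0,0],"claw":60},
    {"delta_pos":[0,0.008,-0.12],"delta_rot":[0,0,0],"claw":100},
  ],
)

```text
time: 3.03
eef_pos: [0.6062, -0.2642, 0.2248]
tcp_rot: [0.604, 0.797, 0.003, 0.01]
contact_force: [0.2, -1.2, 2.1]
opening: 0.73
```

```bash
python3 -c "
from h import *
go([0.433,-0.224,0.21],2.84)"
```

```text
dpos [ 0.0856 -0.1561  0.0111] drot [ 0.0094  0.0194 -0.9959]
at [ 0.6062 -0.2642  0.2248] yaw 1.8439 t 3.03 F [ 0.15 -1.22  2.07] op 0.73
```

Call:
carry_out(
  commands=[
    {"delta_pos":[0.086,-0.156,0.011],"delta_rot":[0.009,0.019,-0.996],"claw":100},
    {"delta_pos":[0.086,-0.156,0.011],"delta_rot":[0.009,0.019,-0.996],"claw":100},
    {"delta_pos":[0.086,-0.156,0.011],"delta_rot":[0.009,0.019,-0.996],"claw":100},
    {"delta_pos":[0.086,-0.156,0.011],"delta_rot":[0.009,0.019,-0.996],"claw":100},
    {"delta_pos":[0.086,-0.156,0.011],"delta_rot":[0.009,0.019,-0.996],"claw":100},
    {"delta_pos":[0.086,-0.156,0.011],"delta_rot":[0.009,0.019,-0.996],"claw":100},
    {"delta_pos":[0.086,-0.156,0.011],"delta_rot":[0.009,0.019,-0.996],"claw":100},
    {"delta_pos":[0.086,-0.156,0.011],"delta_rot":[0.009,0.019,-0.996],"claw":100},
  ],
)

```text
time: 3.7
eef_pos: [0.4327, -0.2242, 0.2119]
tcp_rot: [0.148, 0.989, -0.001, 0.001]
contact_force: [0.3, -0.6, 0.9]
opening: 1.003
```

Call:
carry_out(
  commands=[
    {"delta_pos":[0,0,0],"delta_rot":[0,0,-0.04],"claw":100},
    {"delta_pos":[0,0,0],"delta_rot":[0,0,-0.04],"claw":100},
    {"delta_pos":[0,0,0],"delta_rot":[0,0,-0.04],"claw":100},
  ],
)

```text
time: 3.95
eef_pos: [0.4329, -0.2247, 0.2132]
tcp_rot: [0.129, 0.992, -0.002, 0.002]
contact_force: [1.4, 0.1, -0.4]
opening: 1.0
```

```bash
python3 -c "
from h import *
c,im,d=grab('wrist','w2')
go([0.433,-0.224,0.21],2.84)"
```

```text
dpos [0.     0.0005 0.0029] drot [-0.0022  0.0041  0.0438]
at [ 0.4329 -0.2245  0.2129] yaw 2.8838 t 4.0 F [ 0.54  0.87 -0.26] op 1.001
```

View pics/w2.png

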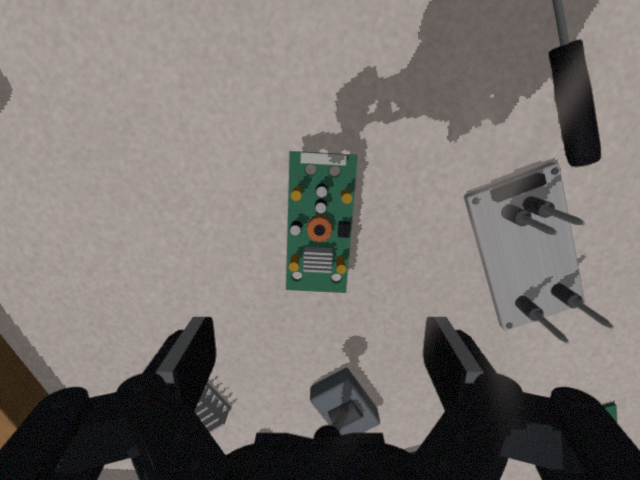

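Wrist view: the power board is at (321,222) with its connector end up at (323,158). The jig is at (525,245) with pin tips near (580,220), (553,231), (608,324) and (565,340). Now I'll measure both from this one view.

```bash
cat >> h.py <<'E'
def board(c,im,box,z):
    I=im.astype(int); m=((I[...,1]>I[...,0]+14)&(I[...,1]>I[...,2]+4)).astype(np.uint8)
    b=np.zeros_like(m); x0,y0,x1,y1=box; b[y0:y1,x0:x1]=m[y0:y1,x0:x1]
    b=cv2.morphologyEx(b,cv2.MORPH_CLOSE,np.ones((5,5)))
    n,l,s,_=cv2.connectedComponentsWithStats(b); i=1+s[1:,4].argmax(); ys,xs=np.nonzero(l==i)
    P=plane(c,np.c_[xs,ys],z)[:,:2]*1000
    r=cv2.minAreaRect(P.astype(np.float32)); q=cv2.boxPoints(r)
    e,f=q[1]-q[0],q[2]-q[1]; L=e if np.linalg.norm(e)>np.linalg.norm(f) else f
    if L[0]<0:L=-L
    print('ctr',(np.array(r[0])/1000).round(4),'size',np.round(r[1],1),'yaw',np.arctan2(L[1],L[0]).round(4))
    return np.array(r[0])/1000,np.arctan2(L[1],L[0])
E
python3 - <<'E'
from h import *
c,im,d=load('w2')
for b in [(270,130,375,310)]: board(c,im,b,.033)
# holes refine: white/grey discs
cv2.imwrite('pics/w2c.png',np.hstack([cv2.resize(im[130:310,270:375,::-1],(350,600),interpolation=cv2.INTER_CUBIC),cv2.resize(im[140:360,455:625,::-1],(440,600),interpolation=cv2.INTER_CUBIC)]))
E
```

```text
ctr [ 0.4347 -0.225 ] size [ 55.9 123.7] yaw -0.3121
```

View pics/w2c.png

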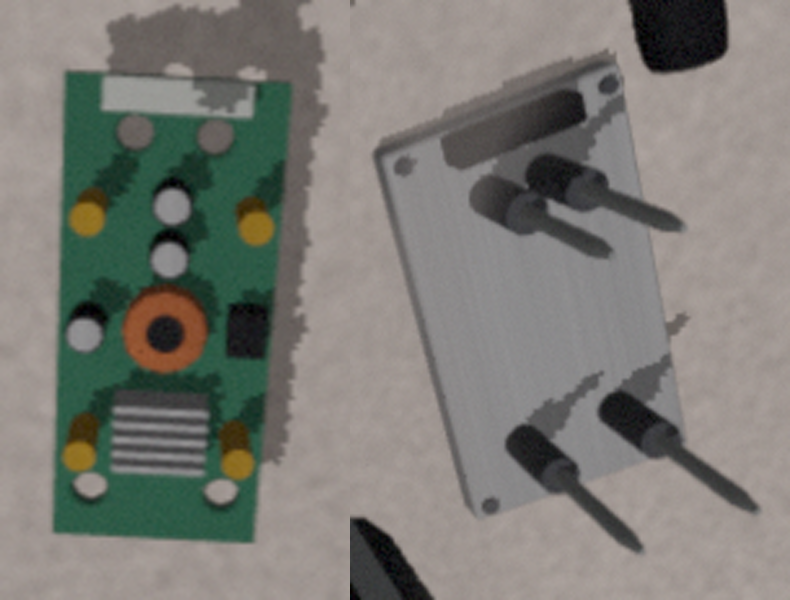

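```bash
python3 -c "
from h import *
go([0.4342,-0.2246,0.0285],2.832)"
```

```text
dpos [-0.0006  0.0007  0.1844] drot [-0.0021  0.0041  0.0518]
at [ 0.4329 -0.2245  0.2129] yaw 2.8838 t 4.0 F [ 0.54  0.87 -0.26] op 1.001
```

Call:
carry_out(
  commands=[
    {"delta_pos":[-0.001,0.001,0.035],"delta_rot":[-0.002,0.004,0.052],"claw":100},
    {"delta_pos":[-0.001,0.001,0.07],"delta_rot":[-0.002,0.004,0.052],"claw":100},
    {"delta_pos":[-0.001,0.001,0.105],"delta_rot":[-0.002,0.004,0.052],"claw":100},
    {"delta_pos":[-0.001,0.001,0.13],"delta_rot":[-0.002,0.004,0.052],"claw":100},
    {"delta_pos":[-0.001,0.001,0.14],"delta_rot":[-0.002,0.004,0.052],"claw":100},
    {"delta_pos":[-0.001,0.001,0.14],"delta_rot":[-0.002,0.004,0.052],"claw":100},
  ],
)

```text
time: 4.5
eef_pos: [0.4329, -0.223, 0.0703]
tcp_rot: [0.155, 0.988, 0.001, -0.003]
contact_force: [-1.1, -0.1, -0.3]
opening: 1.0
```

```bash
python3 -c "
from h import *
c,im,d=grab('wrist','w3')
go([0.4342,-0.2246,0.0285],2.832)
board(c,im,(200,0,440,479),.033)"
```

```text
dpos [-0.0001 -0.0005  0.044 ] drot [ 0.0005 -0.0017 -0.0007]
at [ 0.4343 -0.2241  0.0725] yaw 2.8313 t 4.55 F [-0.09 -0.4   0.93] op 1.0
ctr [ 0.4346 -0.225 ] size [ 56.1 124.3] yaw -0.3126
```

View pics/w3.png

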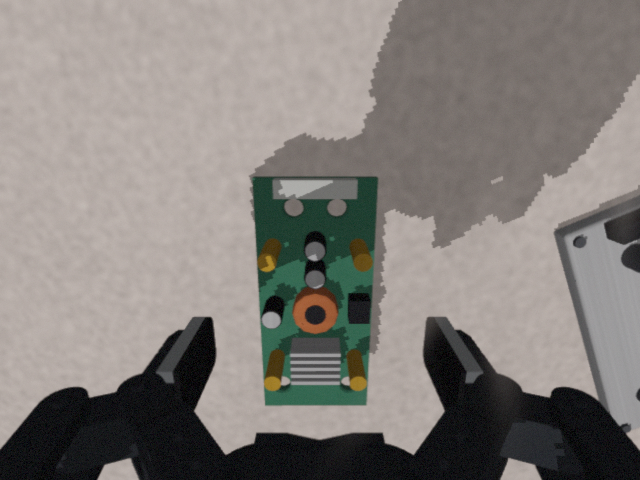

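Wrist view: the board is centred between the open fingers, at (315,290), and the measured size is 56x124 mm as specified. Descend and grip.

Call:
carry_out(
  commands=[
    {"delta_pos":[0,-0.001,0.02],"delta_rot":[0,0,0],"claw":100},
    {"delta_pos":[0,-0.001,0.036],"delta_rot":[0,0,0],"claw":100},
    {"delta_pos":[0,-0.001,0.044],"delta_rot":[0,0,0],"claw":100},
    {"delta_pos":[0,-0.001,0.044],"delta_rot":[0,0,0],"claw":100},
    {"delta_pos":[0,-0.001,0.044],"delta_rot":[0,0,0],"claw":55},
    {"delta_pos":[0,-0.001,0.044],"delta_rot":[0,0,0],"claw":55},
    {"delta_pos":[0,-0.001,0.044],"delta_rot":[0,0,0],"claw":55},
    {"delta_pos":[0,-0.001,0.044],"delta_rot":[0,0,0],"claw":55},
  ],
  force=40,
)

```text
time: 5.22
eef_pos: [0.4351, -0.2258, 0.0304]
tcp_rot: [0.155, 0.988, -0.0, 0.0]
contact_force: [-0.8, 0.8, 6.8]
opening: 0.647
```

```bash
python3 -c "
from h import *
go([0.4343,-0.2246,0.0285],2.832)"
```

```text
dpos [0.0011 0.0009 0.0019] drot [-0.0004  0.001  -0.0007]
at [ 0.4351 -0.2258  0.0304] yaw 2.8313 t 5.22 F [-0.82  0.76  6.84] op 0.647
```

Call:
carry_out(
  commands=[
    {"delta_pos":[0,0,-0.01],"delta_rot":[0,0,0],"claw":50},
    {"delta_pos":[0,0,-0.03],"delta_rot":[0,0,0],"claw":50},
    {"delta_pos":[0,0,-0.06],"delta_rot":[0,0,0],"claw":50},
    {"delta_pos":[0,0,-0.09],"delta_rot":[0,0,0],"claw":50},
    {"delta_pos":[0,0,-0.12],"delta_rot":[0,0,0],"claw":50},
    {"delta_pos":[0,0,-0.14],"delta_rot":[0,0,0],"claw":50},
    {"delta_pos":[0,0,-0.145],"delta_rot":[0,0,0],"claw":50},
    {"delta_pos":[0,0,-0.145],"delta_rot":[0,0,0],"claw":50},
  ],
  force=40,
)

```text
time: 5.88
eef_pos: [0.4358, -0.2263, 0.1776]
tcp_rot: [0.154, 0.988, -0.001, 0.003]
contact_force: [0.1, -0.5, -1.6]
opening: 0.641
```

```bash
python3 -c "
from h import *
c,im,d=grab('wrist','w4')
s=ctrl.get_state()
go([0.5,-0.03,0.17],2.832)
x,y=board(c,im,(200,0,440,479),s['eef_pos'][2]+0.002)
print(totool([x[0],x[1],s['eef_pos'][2]+.002]))
c,im,d=grab('side','s4')
"
```

```text
dpos [-0.0023  0.2061  0.0054] drot [-0.0007  0.0017 -0.0007]
at [ 0.4348 -0.2256  0.1755] yaw 2.8313 t 5.93 F [ 0.16  0.19 -1.91] op 0.639
ctr [ 0.4294 -0.2239] size [ 57.8 111.6] yaw -0.3086
[ 5.69000419e-03 -3.17963998e-05 -2.00977540e-03]
```

View pics/w4.png

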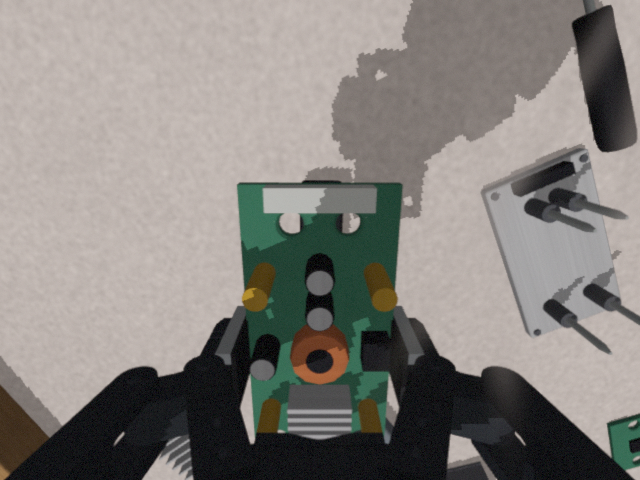

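View pics/s4.png

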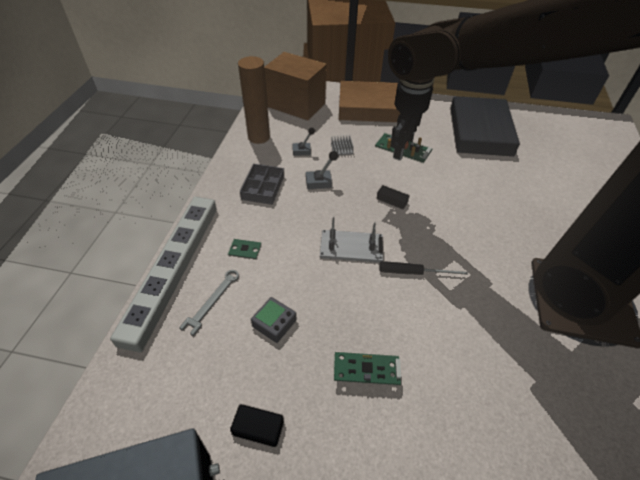

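The board is lifted level, and its narrow holes are visible at (291,222) and (349,222). Estimate the jig from the pin tips.

```bash
cat >> h.py <<'E'
HP=np.array([[48,18],[48,-18],[-48,10],[-48,-10]])/1000.
def fit(P,M=HP):
    # rigid 2D fit: M->P
    a=M.mean(0);b=P[:,:2].mean(0); H=(M-a).T@(P[:,:2]-b); t=np.arctan2(H[0,1]-H[1,0],H[0,0]+H[1,1])
    Rm=np.array([[np.cos(t),-np.sin(t)],[np.sin(t),np.cos(t)]]); o=b-Rm@a
    print('origin',o.round(4),'yaw',t.round(4),'res mm',((P[:,:2]-(M@Rm.T+o))*1000).round(1).tolist()); return o,t
E
python3 - <<'E'
from h import *
c,im,d=load('w2')
P=plane(c,[[611.5,326.3],[567,340.9],[583.7,223.6],[554.7,233.1]],.084)
print(P.round(4))
# which is +y: order far-left
f=P[:2]; n=P[2:]
o=lambda q:q[q[:,1].argsort()[::-1]]
fit(np.vstack([o(f),o(n)]))
c,im,d=load('top0'); P=plane(c,[[325.8,242.6],[341.1,241.3],[334.1,284.1],[343.1,283.1]],.07); fit(P)
c,im,d=load('w4'); s=plane(c,[[291,222],[349,222]],.1755+.002)
T=c['M']@np.linalg.inv(np.vstack([ctrl.camera_info('wrist')['mount']])); print('holes tool',((s-T[:3,3])@T[:3,:3]).round(4))
E
```

```text
[[ 0.5613 -0.0157  0.084 ]
 [ 0.5657 -0.0512  0.084 ]
 [ 0.4683 -0.035   0.084 ]
 [ 0.4702 -0.056   0.084 ]]
origin [ 0.5164 -0.0395] yaw 0.1264 res mm [[-0.4, -0.1], [-0.5, 0.1], [0.8, 0.6], [0.2, -0.6]]
origin [ 0.5146 -0.0392] yaw 0.1257 res mm [[0.2, -0.4], [-0.9, 0.5], [0.4, 0.2], [0.3, -0.3]]
holes tool [[ 0.0487 -0.0095 -0.0001]
 [ 0.0487  0.0112 -0.0002]]
```

```bash
python3 -c "
from h import *
go([0.615,-0.027,0.23],3.268)"
```

```text
dpos [-0.1116  0.2439 -0.0559] drot [ 0.0006 -0.0009 -0.4368]
at [ 0.4342 -0.2251  0.1741] yaw 2.8312 t 5.98 F [ 0.03 -0.25 -1.69] op 0.643
```

Call:
carry_out(
  commands=[
    {"delta_pos":[-0.01,0.025,-0.02],"delta_rot":[0,0,-0.06],"claw":50},
    {"delta_pos":[-0.025,0.055,-0.04],"delta_rot":[0,0,-0.13],"claw":50},
    {"delta_pos":[-0.04,0.09,-0.056],"delta_rot":[0,0,-0.2],"claw":50},
    {"delta_pos":[-0.055,0.125,-0.056],"delta_rot":[0,0,-0.27],"claw":50},
    {"delta_pos":[-0.073,0.16,-0.056],"delta_rot":[0,0,-0.33],"claw":50},
    {"delta_pos":[-0.09,0.195,-0.056],"delta_rot":[0,0,-0.39],"claw":50},
    {"delta_pos":[-0.105,0.228,-0.056],"delta_rot":[0,0,-0.43],"claw":50},
    {"delta_pos":[-0.112,0.244,-0.056],"delta_rot":[0,0,-0.437],"claw":50},
  ],
)

```text
time: 6.65
eef_pos: [0.6162, -0.0235, 0.2266]
tcp_rot: [-0.065, 0.998, 0.002, -0.002]
contact_force: [-0.0, -0.1, -1.4]
opening: 0.637
```

Call:
carry_out(
  commands=[
    {"delta_pos":[0,0,0],"delta_rot":[0,0,0],"claw":50},
    {"delta_pos":[0,0,0],"delta_rot":[0,0,0],"claw":50},
  ],
)

```text
time: 6.82
eef_pos: [0.6149, -0.0222, 0.2226]
tcp_rot: [-0.066, 0.998, 0.002, -0.006]
contact_force: [-0.5, -0.8, -2.8]
opening: 0.642
```

```bash
python3 -c "
from h import *
c,im,d=grab('wrist','w5')
go([0.615,-0.027,0.23],3.268)"
```

```text
dpos [ 0.0002 -0.0037 -0.0068] drot [ 0.005  -0.0106  0.005 ]
at [ 0.6146 -0.0232  0.2232] yaw -3.0101 t 6.87 F [ 0.61 -0.11 -1.53] op 0.641
```

View pics/w5.png

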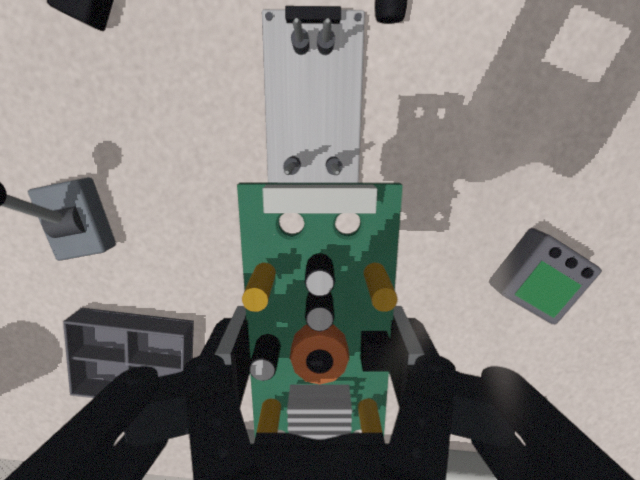

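Wrist view: the jig is unobstructed at (315,100). Two pins show at (301,32) and (325,32), two at (291,165) and (334,164). Zoom for the tips.

```bash
python3 -c "
from h import *
c,im,d=load('w5')
cv2.imwrite('pics/w5c.png',np.vstack([cv2.resize(im[10:60,263:363,::-1],(600,300),interpolation=cv2.INTER_CUBIC),cv2.resize(im[140:190,263:363,::-1],(600,300),interpolation=cv2.INTER_CUBIC)]))"
```

```text
(no output)
```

View pics/w5c.png

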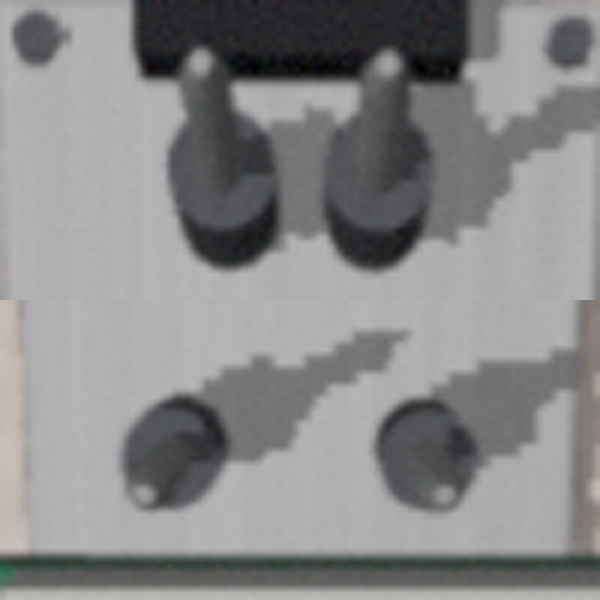

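```bash
python3 - <<'E'
from h import *
c,im,d=load('w5')
uv=np.array([[287,172.3],[336.8,172.3],[296.7,20.3],[327.7,20.3]])-.4
P=plane(c,uv,.084)
print(P.round(4)); q=P.copy()
# image left = world? order by y desc
f=lambda q:q[q[:,1].argsort()[::-1]]
o,t=fit(np.vstack([f(P[:2]),f(P[2:])]))
# holes of held board
I=im[200:245,270:370].astype(int); g=(I.min(2)>120).astype(np.uint8)
n,l,s,ce=cv2.connectedComponentsWithStats(g)
H=[ce[i]+[270,200] for i in range(1,n) if 200<s[i,4]<900]; print(H,s[1:,4])
T=c['M']@np.linalg.inv(np.array(ctrl.camera_info('wrist')['mount']))
zt=T[2,3]+.002; Hw=plane(c,np.array(H),zt+.002); print('tool',((Hw-T[:3,3])@T[:3,:3]).round(4)); print(Hw.round(4))
b=f(Hw); m=b.mean(0)[:2]; dv=b[0]-b[1]; yaw=np.arctan2(dv[1],dv[0])-np.pi/2; print('board yaw from holes',yaw, 'ctr',m+0.048*np.array([np.cos(yaw),np.sin(yaw)]), 'tcp',T[:3,3], 'tool yaw', np.arctan2(T[1,0],T[0,0]))
E
```

```text
[[ 0.5666 -0.0508  0.084 ]
 [ 0.5619 -0.0154  0.084 ]
 [ 0.4702 -0.0549  0.084 ]
 [ 0.4675 -0.0352  0.084 ]]
origin [ 0.5165 -0.0391] yaw 0.1246 res mm [[-0.0, -0.2], [0.2, 0.1], [-0.2, -0.1], [-0.0, 0.1]]
[] [2170]Traceback (most recent call last):
  File "<stdin>", line 14, in <module>
  File "h.py", line 20, in plane
    r=rays(c,uv)@c['M'][:3,:3].T; o=c['M'][:3,3]
      ~~~~^^^^^^
  File "h.py", line 15, in rays
    d=np.stack([(uv[:,0]-c['K'][0,2])/c['K'][0,0],(uv[:,1]-c['K'][1,2])/c['K'][1,1]],1)
                 ~~^^^^^
IndexError: index 0 is out of bounds for axis 1 with size 0
```

```bash
python3 - <<'E'
from h import *
c,im,d=load('w5')
I=im.astype(int)
sub=I[208:240,274:366]; w=(sub.min(2)>110).astype(np.uint8)
w[:5]=0
n,l,s,ce=cv2.connectedComponentsWithStats(w); print([(s[i].tolist(),(ce[i]+[274,208]).round(1)) for i in range(1,n)])
cv2.imwrite('pics/w5h.png',cv2.resize(im[180:245,265:375,::-1],(770,455),interpolation=cv2.INTER_CUBIC))
E
```

```text
[([5, 5, 87, 21, 896], array([319.5, 221.7]))]
```

View pics/w5h.png

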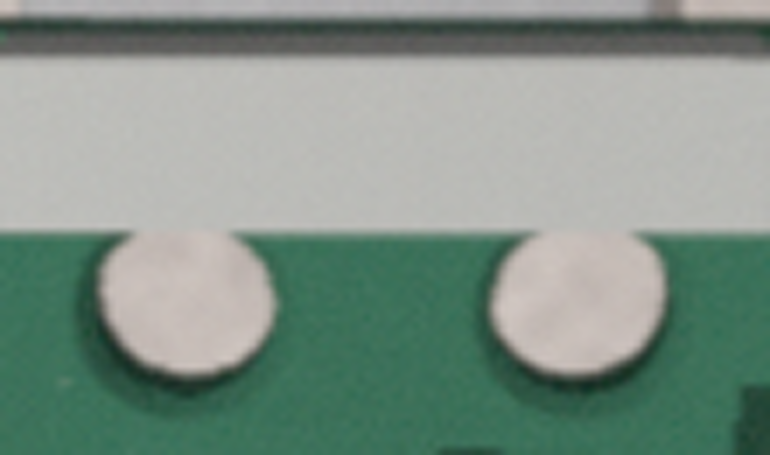

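```bash
python3 - <<'E'
from h import *
c,im,d=load('w5'); 
T=c['M']@np.linalg.inv(np.array(ctrl.camera_info('wrist')['mount']))
for zo in (.002,.0045):
    H=plane(c,np.array([[290.6,224.4],[346.9,224.4]])-.4,T[2,3]+zo); print(((H-T[:3,3])@T[:3,:3]).round(4))
# board front top edge in tool
E=plane(c,[[320,183]],T[2,3]+.0045); print(((E-T[:3,3])@T[:3,:3]).round(4))
# bottom edge: row 186.. pillar tops
go([0.5165,-0.0391,.13],3.2662)
E
```

```text
[[ 0.0481 -0.0097 -0.0015]
 [ 0.0481  0.0102 -0.0014]]
[[ 0.0488 -0.0095 -0.004 ]
 [ 0.0487  0.01   -0.0039]]
[[ 0.0628  0.0008 -0.0038]]
dpos [ 0.0984 -0.0033  0.0942] drot [ 0.0049 -0.0106  0.0068]
at [ 0.6146 -0.0232  0.2232] yaw -3.0101 t 6.87 F [ 0.61 -0.11 -1.53] op 0.641
```

Call:
carry_out(
  commands=[
    {"delta_pos":[0.02,-0.001,0.015],"delta_rot":[0.005,-0.01,0.007],"claw":50},
    {"delta_pos":[0.045,-0.002,0.035],"delta_rot":[0.005,-0.01,0.007],"claw":50},
    {"delta_pos":[0.07,-0.003,0.055],"delta_rot":[0.005,-0.01,0.007],"claw":50},
    {"delta_pos":[0.09,-0.003,0.075],"delta_rot":[0.005,-0.01,0.007],"claw":50},
    {"delta_pos":[0.098,-0.003,0.094],"delta_rot":[0.005,-0.01,0.007],"claw":50},
    {"delta_pos":[0.098,-0.003,0.105],"delta_rot":[0.005,-0.01,0.007],"claw":50},
    {"delta_pos":[0.098,-0.003,0.11],"delta_rot":[0.005,-0.01,0.007],"claw":50},
    {"delta_pos":[0.098,-0.003,0.11],"delta_rot":[0.005,-0.01,0.007],"claw":50},
  ],
)

```text
time: 7.53
eef_pos: [0.5162, -0.0393, 0.1133]
tcp_rot: [-0.061, 0.998, 0.0, -0.001]
contact_force: [0.0, -0.4, -1.2]
opening: 0.641
```

Call:
carry_out(
  commands=[
    {"delta_pos":[0,0,0],"delta_rot":[0,0,0],"claw":50},
    {"delta_pos":[0,0,0],"delta_rot":[0,0,0],"claw":50},
  ],
)

```text
time: 7.7
eef_pos: [0.5176, -0.0398, 0.1145]
tcp_rot: [-0.061, 0.998, -0.0, 0.0]
contact_force: [0.7, 0.6, -1.9]
opening: 0.638
```

```bash
python3 -c "
from h import *
go([0.5165,-0.0391,.11],3.2662)
c,im,d=grab('wrist','w6')
go([0.5165,-0.0391,.11],3.2662)
c,im,d=grab('side','s6')
cv2.imwrite('pics/s6c.png',cv2.resize(im[180:300,270:430,::-1],(800,600)))"
```

```text
dpos [0.001  0.0008 0.0045] drot [-0.0005  0.0001 -0.0018]
at [ 0.5176 -0.0398  0.1145] yaw -3.0187 t 7.7 F [ 0.74  0.64 -1.93] op 0.638
dpos [0.001  0.0007 0.0045] drot [-0.0004  0.0002 -0.0016]
at [ 0.5176 -0.0397  0.1145] yaw -3.0186 t 7.75 F [-0.29 -0.22 -2.31] op 0.643
```

View pics/w6.png

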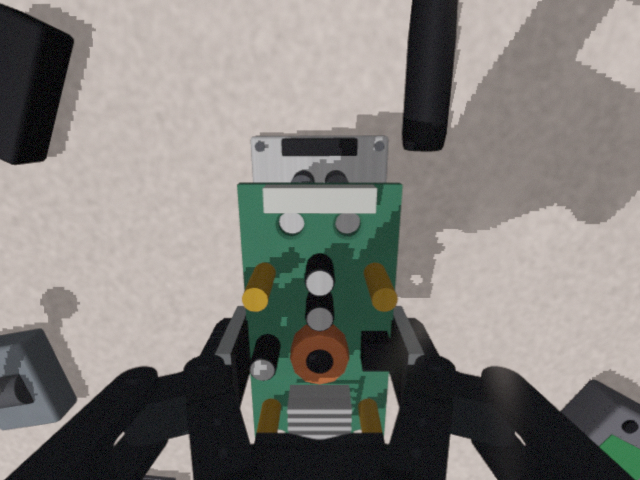

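View pics/s6c.png

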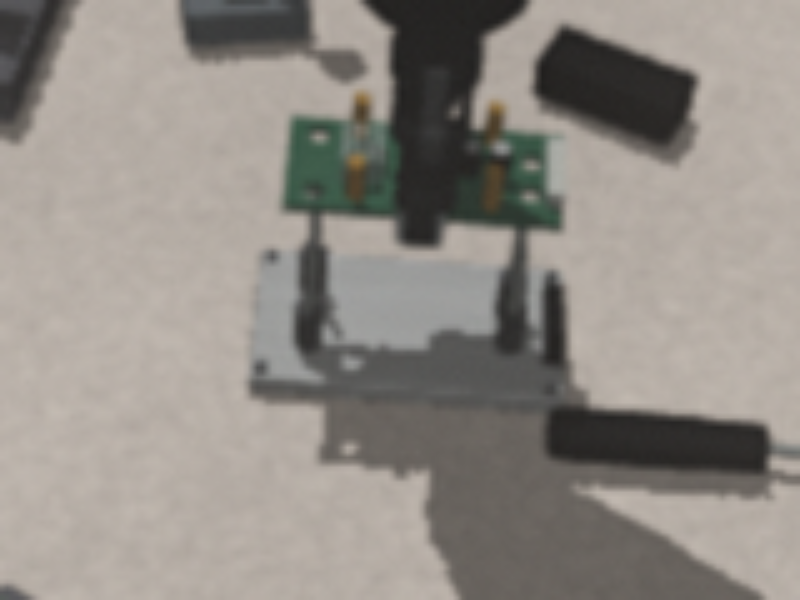

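Both views show the board level above the pins and square to the jig. I'll descend to just above the tips, then check.

Call:
carry_out(
  commands=[
    {"delta_pos":[0.001,0.0007,0.006],"delta_rot":[0,0,-0.0015],"claw":50},
    {"delta_pos":[0.001,0.0007,0.012],"delta_rot":[0,0,-0.0015],"claw":50},
    {"delta_pos":[0.001,0.0007,0.02],"delta_rot":[0,0,-0.0015],"claw":50},
    {"delta_pos":[0.001,0.0007,0.023],"delta_rot":[0,0,-0.0015],"claw":50},
    {"delta_pos":[0.001,0.0007,0.023],"delta_rot":[0,0,-0.0015],"claw":50},
    {"delta_pos":[0.001,0.0007,0.023],"delta_rot":[0,0,-0.0015],"claw":50},
  ],
)

```text
time: 8.3
eef_pos: [0.516, -0.0389, 0.0908]
tcp_rot: [-0.062, 0.998, 0.0, -0.001]
contact_force: [-0.2, -0.5, -2.3]
opening: 0.638
```

```bash
python3 -c "
from h import *
go([0.5165,-0.0391,.0405],3.2662)
c,im,d=grab('wrist','w7')
go([0.5165,-0.0391,.0405],3.2662)
cv2.imwrite('pics/w7c.png',cv2.resize(im[110:250,230:410,::-1],(720,560)))"
```

```text
dpos [-0.0006 -0.0003  0.0503] drot [ 0.0001 -0.0012  0.0001]
at [ 0.516  -0.0389  0.0908] yaw -3.0169 t 8.3 F [-0.21 -0.46 -2.35] op 0.638
dpos [-0.0002 -0.0002  0.0507] drot [-0.0002 -0.0003  0.0001]
at [ 0.5163 -0.0389  0.0912] yaw -3.0169 t 8.35 F [ 0.66 -0.62 -1.78] op 0.643
```

View pics/w7c.png

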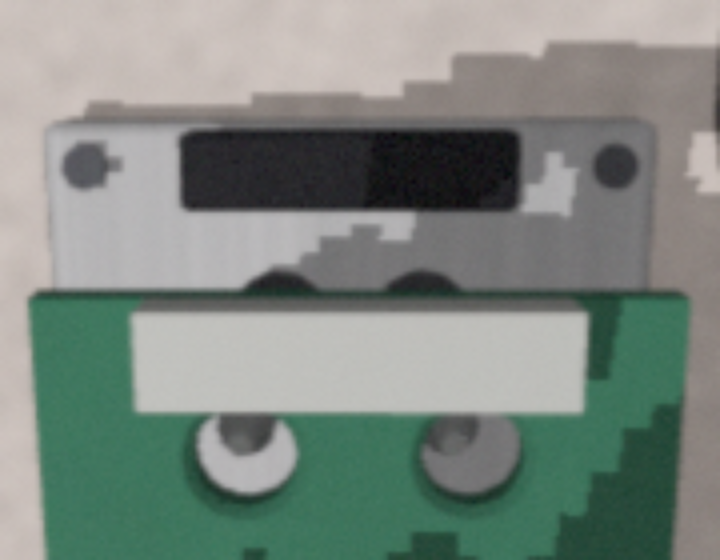

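Crop: the pin tips are visible inside both near holes, at (240,440) and (452,440), slightly left of the hole centres. Quantify.

```bash
python3 - <<'E'
from h import *
c,im,d=load('w7')
T=c['M']@np.linalg.inv(np.array(ctrl.camera_info('wrist')['mount']))
f=lambda u,z:((plane(c,np.array(u)/4+[230,110]-.4,z)-T[:3,3])@T[:3,:3]).round(4).tolist()
print(f([[243,447],[470,447]],T[2,3]+.002)); print(f([[240,438],[452,438]],.084)); print(T[:3,3])
cv2.imwrite('pics/w7d.png',cv2.resize(im[205:240,270:370,::-1],(800,280),interpolation=cv2.INTER_CUBIC))
E
```

```text
[[0.0492, -0.0096, -0.0019], [0.0492, 0.0103, -0.0019]]
[[0.0478, -0.0105, 0.0069], [0.0478, 0.0093, 0.0069]]
[ 0.51596936 -0.03885074  0.09080274]
```

View pics/w7d.png

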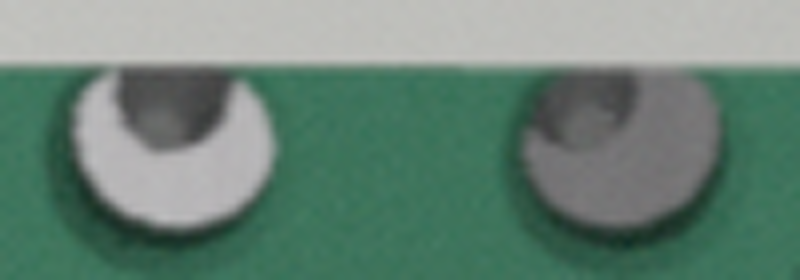

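The pins sit about 0.6 mm off the hole centres at that moment, which agrees with the jig estimate. Capture range is 3 mm, so I'll descend slowly.

Call:
carry_out(
  commands=[
    {"delta_pos":[-0.0004,-0.0004,0.004],"delta_rot":[0,0,0],"claw":50},
    {"delta_pos":[-0.0004,-0.0004,0.008],"delta_rot":[0,0,0],"claw":50},
    {"delta_pos":[-0.0004,-0.0004,0.012],"delta_rot":[0,0,0],"claw":50},
    {"delta_pos":[-0.0004,-0.0004,0.016],"delta_rot":[0,0,0],"claw":50},
    {"delta_pos":[-0.0004,-0.0004,0.02],"delta_rot":[0,0,0],"claw":50},
    {"delta_pos":[-0.0004,-0.0004,0.024],"delta_rot":[0,0,0],"claw":50},
  ],
)

```text
time: 8.85
eef_pos: [0.5166, -0.0393, 0.0667]
tcp_rot: [-0.062, 0.998, -0.0, -0.0]
contact_force: [0.8, -0.9, -1.1]
opening: 0.637
```

```bash
python3 -c "
from h import *
go([0.5167,-0.0393,.0405],3.2662)
c,im,d=grab('wrist','w8')
go([0.5167,-0.0393,.0405],3.2662)
cv2.imwrite('pics/w8c.png',cv2.resize(im[110:250,230:410,::-1],(720,560)))"
```

```text
dpos [-0.0001 -0.      0.0262] drot [-0.0001 -0.0006  0.0001]
at [ 0.5166 -0.0393  0.0667] yaw -3.0169 t 8.85 F [ 0.77 -0.9  -1.07] op 0.637
dpos [-0.0007 -0.0002  0.0254] drot [ 0.0004 -0.002   0.0001]
at [ 0.516  -0.0392  0.0659] yaw -3.0169 t 8.9 F [ 0.82  0.22 -3.01] op 0.643
```

View pics/w8c.png

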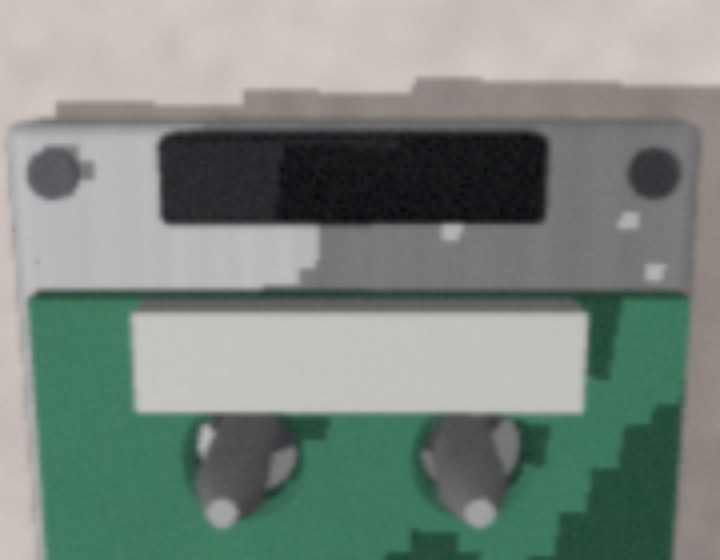

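Both near pins are through their holes, with tips at (222,513) and (480,513), and there is no force. Continue down.

Call:
carry_out(
  commands=[
    {"delta_pos":[-0.0004,0,0.004],"delta_rot":[0,0,0],"claw":50},
    {"delta_pos":[-0.0004,0,0.008],"delta_rot":[0,0,0],"claw":50},
    {"delta_pos":[-0.0004,0,0.012],"delta_rot":[0,0,0],"claw":50},
    {"delta_pos":[-0.0004,0,0.016],"delta_rot":[0,0,0],"claw":50},
    {"delta_pos":[-0.0004,0,0.02],"delta_rot":[0,0,0],"claw":50},
    {"delta_pos":[-0.0004,0,0.023],"delta_rot":[0,0,0],"claw":50},
    {"delta_pos":[-0.0004,0,0.0255],"delta_rot":[0,0,0],"claw":50},
    {"delta_pos":[-0.0004,0,0.0265],"delta_rot":[0,0,0],"claw":50},
  ],
)

```text
time: 9.57
eef_pos: [0.5163, -0.0391, 0.0403]
tcp_rot: [-0.062, 0.998, 0.0, -0.002]
contact_force: [-6.8, 1.2, 12.6]
opening: 0.644
```

```bash
python3 -c "
from h import *
go([0.5167,-0.0393,.0405],3.2662)
c,im,d=grab('side','s9')
cv2.imwrite('pics/s9c.png',cv2.resize(im[180:300,270:430,::-1],(800,600),interpolation=cv2.INTER_CUBIC))
go([0.5167,-0.0393,.0405],3.2662)"
```

```text
dpos [-0.0004 -0.0003 -0.0002] drot [ 0.0012 -0.0042  0.0002]
at [ 0.5163 -0.0391  0.0403] yaw -3.0168 t 9.57 F [-6.78  1.22 12.65] op 0.644
dpos [-0.0004 -0.0003 -0.0001] drot [ 0.0012 -0.0042  0.0002]
at [ 0.5163 -0.0391  0.0404] yaw -3.0168 t 9.62 F [-4.56  1.2   5.8 ] op 0.641
```

View pics/s9c.png

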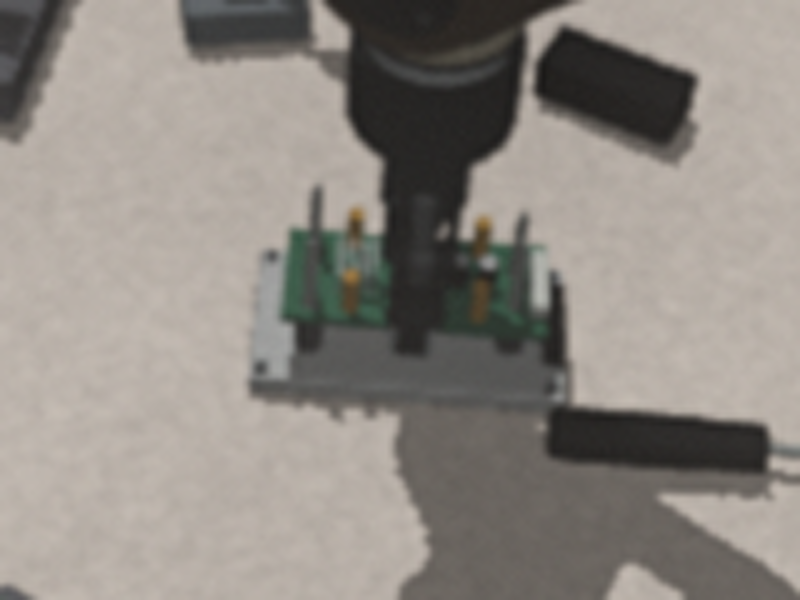

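Side view: the board lies on the four sleeves with contact felt at z = 0.0404, against 0.0405 expected. Release and rise.

Call:
carry_out(
  commands=[
    {"delta_pos":[0,0,0],"delta_rot":[0,0,0],"claw":80},
    {"delta_pos":[0,0,0],"delta_rot":[0,0,0],"claw":95},
    {"delta_pos":[0,0,0],"delta_rot":[0,0,0],"claw":100},
    {"delta_pos":[0,0,-0.01],"delta_rot":[0,0,0],"claw":100},
    {"delta_pos":[0,0,-0.04],"delta_rot":[0,0,0],"claw":100},
    {"delta_pos":[0,0,-0.08],"delta_rot":[0,0,0],"claw":100},
    {"delta_pos":[0,0,-0.12],"delta_rot":[0,0,0],"claw":100},
    {"delta_pos":[0,0,-0.14],"delta_rot":[0,0,0],"claw":100},
  ],
)

```text
time: 10.28
eef_pos: [0.5191, -0.0397, 0.1866]
tcp_rot: [-0.062, 0.998, -0.001, 0.002]
contact_force: [2.1, -0.8, 1.1]
opening: 0.999
```

```bash
python3 -c "
from h import *
c,im,d=grab('wrist','w10')
board(c,im,(200,0,440,479),.043)
v,u=np.mgrid[:480,:640]; P=pts(c,np.c_[u.ravel(),v.ravel()],d).reshape(480,640,3)
I=im.astype(int); m=(I[...,1]>I[...,0]+14)&(I[...,1]>I[...,2]+4)&(d>0)&(u>220)&(u<420)
q=P[m]; q=q[(abs(q[:,2]-.043)<.006)]; A=np.c_[q[:,:2]-q[:,:2].mean(0),np.ones(len(q))]; print(np.linalg.lstsq(A,q[:,2],rcond=None)[0].round(4))
go([0.436,0.277,.2],.152+np.pi)"
```

```text
ctr [ 0.5153 -0.0385] size [123.3  56.4] yaw 0.125
[-0.0007 -0.0001  0.0434]
dpos [ 0.0446  0.3252 -0.012 ] drot [-0.0045  0.009  -0.027 ]
at [ 0.521  -0.0401  0.1898] yaw -3.0165 t 10.33 F [ 1.73 -0.42  1.54] op 1.0
```

View pics/w10.png

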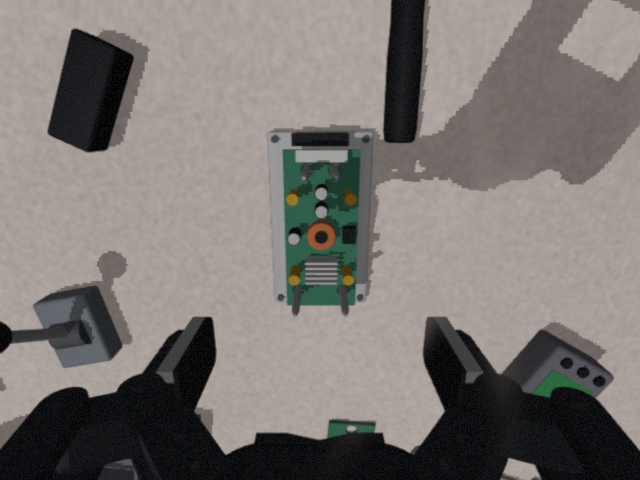

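The power board is seated: measured height 43.4 mm (43 expected), level, yaw 0.125. Next, the control board.

Call:
carry_out(
  commands=[
    {"delta_pos":[0.005,0.035,-0.012],"delta_rot":[0,0,-0.027],"claw":100},
    {"delta_pos":[0.01,0.075,-0.012],"delta_rot":[0,0,-0.027],"claw":100},
    {"delta_pos":[0.016,0.115,-0.012],"delta_rot":[0,0,-0.027],"claw":100},
    {"delta_pos":[0.022,0.155,-0.012],"delta_rot":[0,0,-0.027],"claw":100},
    {"delta_pos":[0.027,0.195,-0.012],"delta_rot":[0,0,-0.027],"claw":100},
    {"delta_pos":[0.033,0.235,-0.012],"delta_rot":[0,0,-0.027],"claw":100},
    {"delta_pos":[0.038,0.275,-0.012],"delta_rot":[0,0,-0.027],"claw":100},
    {"delta_pos":[0.043,0.31,-0.012],"delta_rot":[0,0,-0.027],"claw":100},
  ],
)

```text
time: 11.0
eef_pos: [0.4384, 0.2643, 0.2006]
tcp_rot: [-0.076, 0.997, -0.002, 0.005]
contact_force: [-0.1, -0.0, 0.4]
opening: 1.0
```

```bash
python3 -c "
from h import *
go([0.436,0.277,.1],.152+np.pi)"
```

```text
dpos [0.0014 0.0133 0.1005] drot [-0.0041  0.0098  0.0007]
at [0.4384 0.2643 0.2006] yaw -2.9888 t 11.0 F [-0.1  -0.05  0.39] op 1.0
```

Call:
carry_out(
  commands=[
    {"delta_pos":[0.001,0.013,0.03],"delta_rot":[-0.004,0.01,0],"claw":100},
    {"delta_pos":[0.001,0.013,0.06],"delta_rot":[-0.004,0.01,0],"claw":100},
    {"delta_pos":[0.001,0.013,0.09],"delta_rot":[-0.004,0.01,0],"claw":100},
    {"delta_pos":[0.001,0.013,0.12],"delta_rot":[-0.004,0.01,0],"claw":100},
    {"delta_pos":[0.001,0.013,0.13],"delta_rot":[-0.004,0.01,0],"claw":100},
    {"delta_pos":[0.001,0.013,0.13],"delta_rot":[-0.004,0.01,0],"claw":100},
    {"delta_pos":[0.001,0.013,0.13],"delta_rot":[-0.004,0.01,0],"claw":100},
  ],
)

```text
time: 11.58
eef_pos: [0.4372, 0.2767, 0.0711]
tcp_rot: [-0.076, 0.997, -0.0, 0.0]
contact_force: [0.6, -0.6, 0.6]
opening: 0.998
```

```bash
python3 -c "
from h import *
c,im,d=grab('wrist','w11')
x,y=board(c,im,(200,0,440,479),.033)
go([x[0],x[1],.0285],y+np.pi)"
```

```text
ctr [0.4376 0.2764] size [124.1  56.1] yaw 0.1524
dpos [ 0.0007 -0.0005  0.0437] drot [0.0005 0.0026 0.0001]
at [0.4381 0.277  0.0723] yaw -2.9891 t 11.63 F [-0.12 -0.39 -0.34] op 1.0
```

View pics/w11.png

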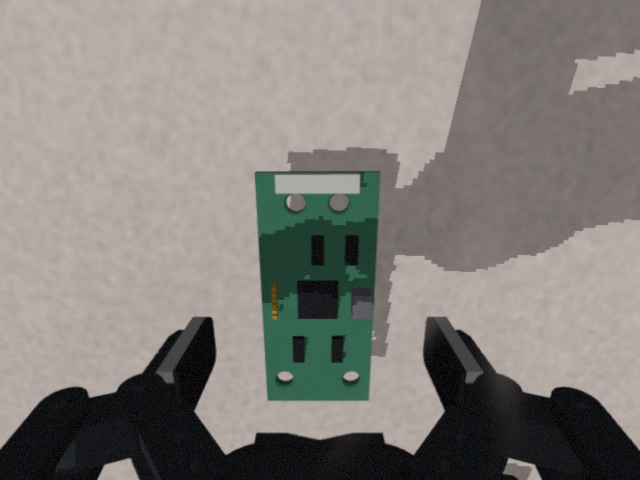

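Wrist view: the control board is centred at (318,287), 124x56 mm, with its connector end at the robot side. Descend and grip.

Call:
carry_out(
  commands=[
    {"delta_pos":[0.0006,-0.0005,0.02],"delta_rot":[0,0.002,0],"claw":100},
    {"delta_pos":[0.0006,-0.0005,0.036],"delta_rot":[0,0.002,0],"claw":100},
    {"delta_pos":[0.0006,-0.0005,0.0435],"delta_rot":[0,0.002,0],"claw":100},
    {"delta_pos":[0.0006,-0.0005,0.0435],"delta_rot":[0,0.002,0],"claw":100},
    {"delta_pos":[0.0006,-0.0005,0.0435],"delta_rot":[0,0.002,0],"claw":55},
    {"delta_pos":[0.0006,-0.0005,0.0435],"delta_rot":[0,0.002,0],"claw":55},
    {"delta_pos":[0.0006,-0.0005,0.0435],"delta_rot":[0,0.002,0],"claw":55},
    {"delta_pos":[0.0006,-0.0005,0.0435],"delta_rot":[0,0.002,0],"claw":55},
  ],
  force=40,
)

```text
time: 12.3
eef_pos: [0.4389, 0.2769, 0.0306]
tcp_rot: [-0.076, 0.997, 0.001, 0.002]
contact_force: [-0.6, -0.4, 6.1]
opening: 0.641
```

Call:
carry_out(
  commands=[
    {"delta_pos":[0,0,-0.01],"delta_rot":[0,0,0],"claw":50},
    {"delta_pos":[0,0,-0.03],"delta_rot":[0,0,0],"claw":50},
    {"delta_pos":[0,0,-0.06],"delta_rot":[0,0,0],"claw":50},
    {"delta_pos":[0,0,-0.09],"delta_rot":[0,0,0],"claw":50},
    {"delta_pos":[0,0,-0.12],"delta_rot":[0,0,0],"claw":50},
    {"delta_pos":[0,0,-0.15],"delta_rot":[0,0,0],"claw":50},
    {"delta_pos":[0,0,-0.16],"delta_rot":[0,0,0],"claw":50},
    {"delta_pos":[0,0,-0.16],"delta_rot":[0,0,0],"claw":50},
  ],
)

```text
time: 12.97
eef_pos: [0.4402, 0.2775, 0.1945]
tcp_rot: [-0.076, 0.997, 0.002, 0.005]
contact_force: [0.3, -0.0, -0.7]
opening: 0.644
```

```bash
python3 -c "
from h import *
c,im,d=grab('wrist','w12')
go([0.5166,-0.0391,.19],3.2662)
cv2.imwrite('pics/w12h.png',cv2.resize(im[170:260,250:390,::-1],(770,495),interpolation=cv2.INTER_CUBIC))"
```

```text
dpos [-0.0288 -0.3242  0.0013] drot [0.0016 0.006  0.028 ]
at [0.4389 0.2769 0.1916] yaw -2.989 t 13.02 F [-0.38  0.67 -1.78] op 0.639
```

View pics/w12.png

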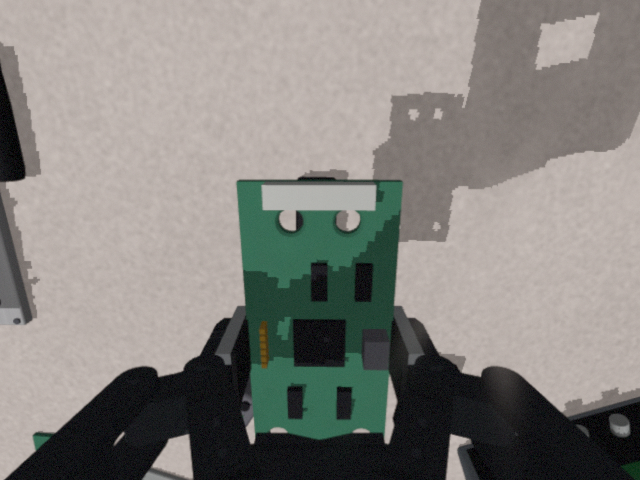

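View pics/w12h.png

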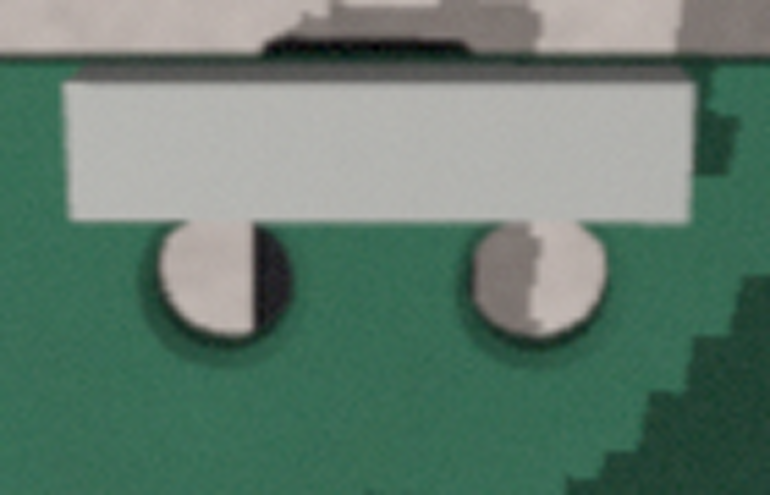

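The control board is held square. Its holes are at about (289.5,222) and (347,222), sitting about 0.8 mm further toward tool +x than the power board did, so I'll shift the target by that.

Call:
carry_out(
  commands=[
    {"delta_pos":[-0.002,-0.02,0],"delta_rot":[0,0,0.005],"claw":50},
    {"delta_pos":[-0.005,-0.055,0],"delta_rot":[0,0,0.01],"claw":50},
    {"delta_pos":[-0.008,-0.095,0],"delta_rot":[0,0,0.015],"claw":50},
    {"delta_pos":[-0.012,-0.135,0.001],"delta_rot":[0,0,0.02],"claw":50},
    {"delta_pos":[-0.016,-0.175,0.001],"delta_rot":[0,0,0.028],"claw":50},
    {"delta_pos":[-0.019,-0.215,0.001],"delta_rot":[0.002,0.006,0.028],"claw":50},
    {"delta_pos":[-0.023,-0.255,0.001],"delta_rot":[0.002,0.006,0.028],"claw":50},
    {"delta_pos":[-0.026,-0.29,0.001],"delta_rot":[0.002,0.006,0.028],"claw":50},
  ],
)

```text
time: 13.68
eef_pos: [0.5072, -0.0078, 0.187]
tcp_rot: [-0.062, 0.998, 0.0, -0.003]
contact_force: [1.6, 0.1, -0.7]
opening: 0.641
```

```bash
python3 -c "
from h import *
go([0.5173,-0.0391,.115],3.2662)"
```

```text
dpos [-0.0065 -0.0324  0.072 ] drot [ 0.0011 -0.005  -0.0008]
at [ 0.5072 -0.0078  0.187 ] yaw -3.0178 t 13.68 F [ 1.61  0.07 -0.72] op 0.641
```

Call:
carry_out(
  commands=[
    {"delta_pos":[-0.0065,-0.015,0.01],"delta_rot":[0.001,-0.004,-0.001],"claw":50},
    {"delta_pos":[-0.0065,-0.027,0.02],"delta_rot":[0.001,-0.004,-0.001],"claw":50},
    {"delta_pos":[-0.0065,-0.0324,0.035],"delta_rot":[0.001,-0.004,-0.001],"claw":50},
    {"delta_pos":[-0.0065,-0.0324,0.055],"delta_rot":[0.001,-0.004,-0.001],"claw":50},
    {"delta_pos":[-0.0065,-0.0324,0.07],"delta_rot":[0.001,-0.004,-0.001],"claw":50},
    {"delta_pos":[-0.0065,-0.0324,0.072],"delta_rot":[0.001,-0.004,-0.001],"claw":50},
    {"delta_pos":[-0.0065,-0.0324,0.072],"delta_rot":[0.001,-0.004,-0.001],"claw":50},
    {"delta_pos":[-0.0065,-0.0324,0.072],"delta_rot":[0.001,-0.004,-0.001],"claw":50},
  ],
)

```text
time: 14.35
eef_pos: [0.5167, -0.0385, 0.1143]
tcp_rot: [-0.063, 0.998, 0.0, -0.001]
contact_force: [0.0, -0.4, -1.0]
opening: 0.645
```

```bash
python3 -c "
from h import *
go([0.5173,-0.0391,.092],3.2662)"
```

```text
dpos [-0.0006 -0.0007  0.0223] drot [ 0.0009 -0.0026  0.001 ]
at [ 0.5167 -0.0385  0.1143] yaw -3.016 t 14.35 F [ 0.01 -0.37 -0.97] op 0.645
```

Call:
carry_out(
  commands=[
    {"delta_pos":[-0.0006,-0.0007,0.006],"delta_rot":[0.001,-0.002,0.001],"claw":50},
    {"delta_pos":[-0.0006,-0.0007,0.012],"delta_rot":[0.001,-0.002,0.001],"claw":50},
    {"delta_pos":[-0.0006,-0.0007,0.02],"delta_rot":[0.001,-0.002,0.001],"claw":50},
    {"delta_pos":[-0.0006,-0.0007,0.022],"delta_rot":[0.001,-0.002,0.001],"claw":50},
    {"delta_pos":[-0.0006,-0.0007,0.022],"delta_rot":[0.001,-0.002,0.001],"claw":50},
    {"delta_pos":[-0.0006,-0.0007,0.022],"delta_rot":[0.001,-0.002,0.001],"claw":50},
  ],
)

```text
time: 14.85
eef_pos: [0.5172, -0.0391, 0.092]
tcp_rot: [-0.062, 0.998, 0.0, -0.001]
contact_force: [0.0, 0.0, -1.5]
opening: 0.641
```

```bash
python3 -c "
from h import *
go([0.5173,-0.0391,.0675],3.2662)
c,im,d=grab('wrist','w13')
go([0.5173,-0.0391,.0675],3.2662)
cv2.imwrite('pics/w13d.png',cv2.resize(im[200:240,270:370,::-1],(800,320),interpolation=cv2.INTER_CUBIC))"
```

```text
dpos [-0.0001 -0.      0.0245] drot [ 0.0001 -0.001  -0.    ]
at [ 0.5172 -0.0391  0.092 ] yaw -3.017 t 14.85 F [ 0.04  0.03 -1.47] op 0.641
dpos [0.0001 0.0001 0.0248] drot [-0.0002 -0.0004 -0.    ]
at [ 0.5175 -0.0392  0.0923] yaw -3.017 t 14.9 F [-0.5   0.07 -1.32] op 0.64
```

View pics/w13d.png

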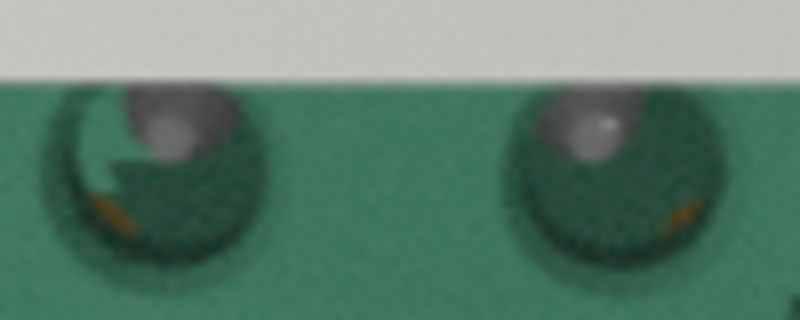

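```bash
python3 - <<'E'
from h import *
c,im,d=load('w13')
T=c['M']@np.linalg.inv(np.array(ctrl.camera_info('wrist')['mount']))
f=lambda u,z:((plane(c,np.array(u)/8+[270,200]-.4,z)-T[:3,3])@T[:3,:3]).round(4).tolist()
print(f([[154,177],[612,177]],T[2,3]+.002)); print(f([[170,138],[597,138]],.084))
E
```

```text
[[0.049, -0.0101, -0.002], [0.049, 0.01, -0.002]]
[[0.0484, -0.0101, 0.0081], [0.0484, 0.01, 0.0081]]
```

Aligned within 0.6 mm: pins at tool (48.4, ±10) mm and holes at (49.0, ±10) mm. Lower in slow steps to z = 0.0675.

Call:
carry_out(
  commands=[
    {"delta_pos":[-0.0002,0,0.004],"delta_rot":[0,0,0],"claw":50},
    {"delta_pos":[-0.0002,0,0.008],"delta_rot":[0,0,0],"claw":50},
    {"delta_pos":[-0.0002,0,0.012],"delta_rot":[0,0,0],"claw":50},
    {"delta_pos":[-0.0002,0,0.016],"delta_rot":[0,0,0],"claw":50},
    {"delta_pos":[-0.0002,0,0.019],"delta_rot":[0,0,0],"claw":50},
    {"delta_pos":[-0.0002,0,0.022],"delta_rot":[0,0,0],"claw":50},
    {"delta_pos":[-0.0002,0,0.0245],"delta_rot":[0,0,0],"claw":50},
    {"delta_pos":[-0.0002,0,0.0255],"delta_rot":[0,0,0],"claw":50},
  ],
)

```text
time: 15.57
eef_pos: [0.5176, -0.0394, 0.0674]
tcp_rot: [-0.062, 0.998, -0.0, -0.001]
contact_force: [-5.7, 0.2, 9.2]
opening: 0.637
```

```bash
python3 -c "
from h import *
go([0.5173,-0.0391,.0675],3.2662)
c,im,d=grab('side','s14')
cv2.imwrite('pics/s14c.png',cv2.resize(im[180:300,270:430,::-1],(800,600),interpolation=cv2.INTER_CUBIC))
go([0.5173,-0.0391,.0675],3.2662)"
```

```text
dpos [ 0.0003  0.0003 -0.0001] drot [-0.0004 -0.002   0.0003]
at [ 0.5176 -0.0394  0.0674] yaw -3.0167 t 15.57 F [-5.67  0.21  9.23] op 0.637
dpos [0.0003 0.0003 0.    ] drot [-0.0003 -0.002   0.0002]
at [ 0.5176 -0.0393  0.0675] yaw -3.0168 t 15.62 F [-3.27  0.29  4.47] op 0.639
```

View pics/s14c.png

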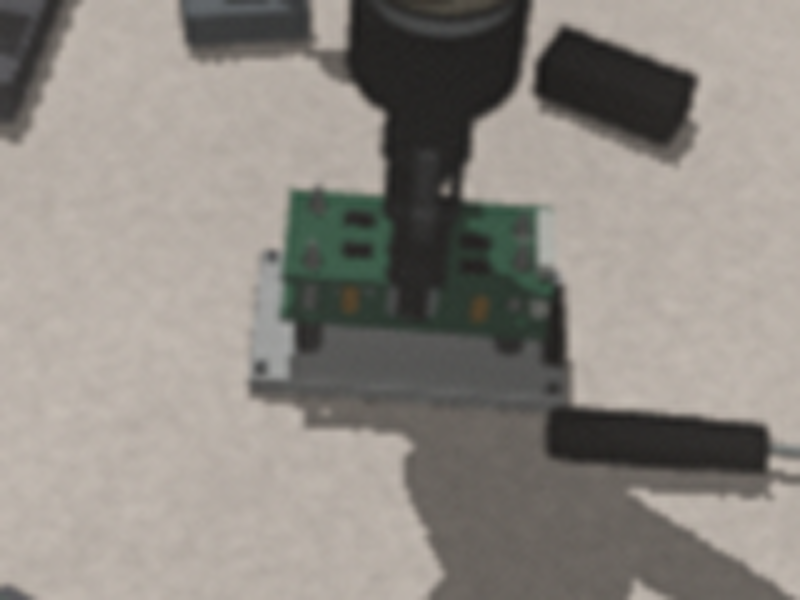

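The control board is down on the pillars, with contact at z = 0.0675 as expected and the pins showing through all four holes. Release and rise.

Call:
carry_out(
  commands=[
    {"delta_pos":[0,0,0],"delta_rot":[0,0,0],"claw":80},
    {"delta_pos":[0,0,0],"delta_rot":[0,0,0],"claw":95},
    {"delta_pos":[0,0,0],"delta_rot":[0,0,0],"claw":100},
    {"delta_pos":[0,0,-0.01],"delta_rot":[0,0,0],"claw":100},
    {"delta_pos":[0,0,-0.04],"delta_rot":[0,0,0],"claw":100},
    {"delta_pos":[0,0,-0.08],"delta_rot":[0,0,0],"claw":100},
    {"delta_pos":[0,0,-0.12],"delta_rot":[0,0,0],"claw":100},
    {"delta_pos":[0,0,-0.14],"delta_rot":[0,0,0],"claw":100},
  ],
)

```text
time: 16.28
eef_pos: [0.52, -0.0398, 0.2139]
tcp_rot: [-0.062, 0.998, -0.002, 0.003]
contact_force: [0.8, 0.5, 1.4]
opening: 1.001
```

```bash
cat > chk.py <<'E'
from h import *
def chk(tag,z=.070):
    c,im,d=grab('wrist',tag)
    board(c,im,(200,0,440,479),z)
    v,u=np.mgrid[:480,:640]; P=pts(c,np.c_[u.ravel(),v.ravel()],d).reshape(480,640,3)
    I=im.astype(int); m=(I[...,1]>I[...,0]+14)&(I[...,1]>I[...,2]+4)&(d>0)&(u>220)&(u<420)
    q=P[m]; q=q[(abs(q[:,2]-z)<.006)]; A=np.c_[q[:,:2]-q[:,:2].mean(0),np.ones(len(q))]; print(np.linalg.lstsq(A,q[:,2],rcond=None)[0].round(4))
E
python3 -c "
from chk import *
chk('w15')
go([0.6,-0.263,.2],1.85)"
```

```text
ctr [ 0.5152 -0.0388] size [124.7  56.5] yaw 0.1244
[-0.0003  0.0008  0.0704]
dpos [-0.0497 -0.2308  0.0191] drot [0.0033 0.0135 1.4166]
at [ 0.5217 -0.0402  0.2172] yaw -3.0165 t 16.33 F [1.9  0.61 2.26] op 1.002
```

View pics/w15.png

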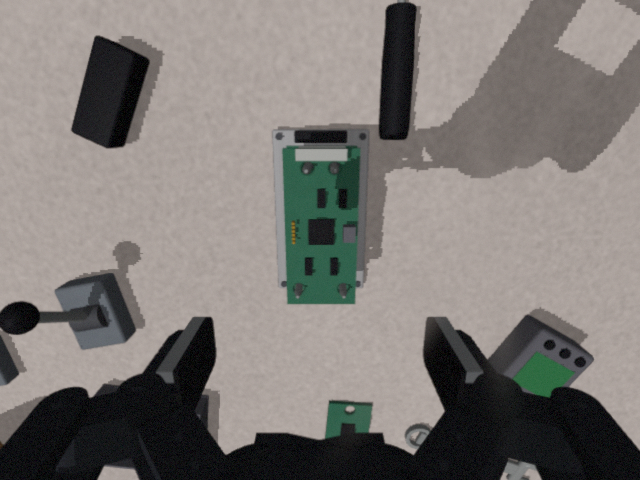

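The control board is level at 70.4 mm (70 expected), its centre within about 1.4 mm of the jig, and pins show in all four holes. Check the lever from this picture.

```bash
python3 -c "
from h import *
c,im,d=load('w15'); print(plane(c,[[18,318]],.093))
c,im,d=grab('top','t16'); v,u=np.mgrid[180:235,395:450]; P=pts(c,np.c_[u.ravel(),v.ravel()],d); q=P[(P[:,2]>.09)&(P[:,2]<.13)]; print(len(q),q.mean(0),q.max(0))
cv2.imwrite('pics/t16c.png',cv2.resize(im[150:330,290:510,::-1],(792,648))[:600])
go([0.6,-0.263,.2],1.85)"
```

```text
[[ 0.60798707 -0.26367396  0.093     ]]
102 [ 0.60511112 -0.2617786   0.09940081] [ 0.61817333 -0.25120855  0.10906153]
dpos [-0.0505 -0.231   0.0158] drot [0.0024 0.0109 1.4166]
at [ 0.5209 -0.04    0.2142] yaw -3.0166 t 16.38 F [ 0.53 -0.32 -0.07] op 1.002
```

View pics/t16c.png

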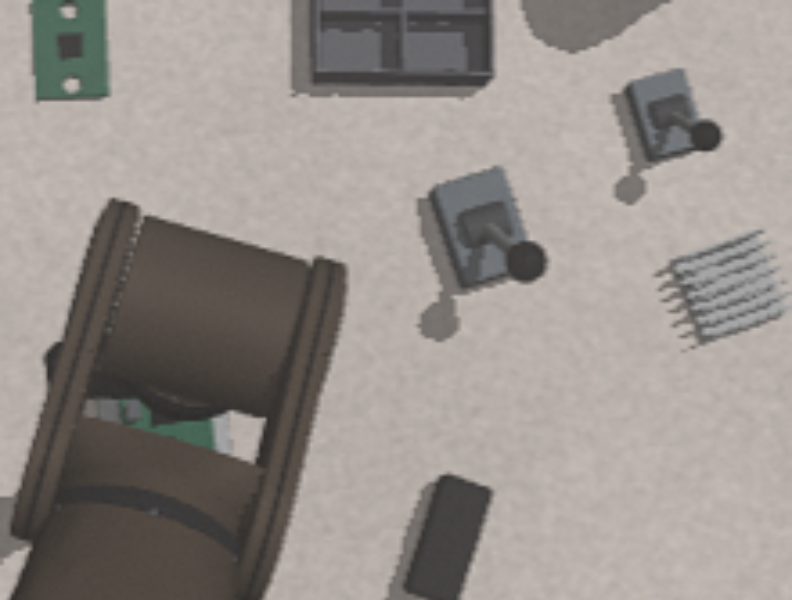

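The lever is still off, with its knob at (0.606, -0.262). Go above it, jaws along its swing.

Call:
carry_out(
  commands=[
    {"delta_pos":[-0.01,-0.03,0],"delta_rot":[0,0,0.12],"claw":60},
    {"delta_pos":[-0.02,-0.06,0],"delta_rot":[0,0,0.24],"claw":60},
    {"delta_pos":[-0.03,-0.09,0],"delta_rot":[0,0,0.36],"claw":60},
    {"delta_pos":[-0.04,-0.12,0],"delta_rot":[0,0,0.48],"claw":60},
    {"delta_pos":[-0.05,-0.15,0],"delta_rot":[0,0,0.6],"claw":60},
    {"delta_pos":[-0.05,-0.18,0],"delta_rot":[0,0,0.72],"claw":60},
    {"delta_pos":[-0.05,-0.21,0],"delta_rot":[0,0,0.84],"claw":60},
    {"delta_pos":[-0.05,-0.23,0],"delta_rot":[0,0,0.96],"claw":60},
  ],
)

```text
time: 17.05
eef_pos: [0.5988, -0.2643, 0.2144]
tcp_rot: [0.409, 0.913, 0.0, 0.004]
contact_force: [-0.0, 0.6, 0.0]
opening: 0.6
```

```bash
python3 -c "
from h import *
go([0.607,-0.262,.2],1.86)"
```

```text
dpos [-0.0036  0.0076  0.0145] drot [0.0054 0.0067 0.4393]
at [ 0.5988 -0.2643  0.2144] yaw 2.2993 t 17.05 F [-0.04  0.58  0.04] op 0.6
```

Call:
carry_out(
  commands=[
    {"delta_pos":[-0.0036,0.0076,0.0145],"delta_rot":[0.005,0.006,0.439],"claw":60},
    {"delta_pos":[-0.0036,0.0076,0.0145],"delta_rot":[0.005,0.006,0.439],"claw":60},
    {"delta_pos":[-0.0036,0.0076,0.0145],"delta_rot":[0.005,0.006,0.439],"claw":60},
    {"delta_pos":[-0.0036,0.0076,0.0145],"delta_rot":[0.005,0.006,0.439],"claw":60},
    {"delta_pos":[-0.0036,0.0076,0.0145],"delta_rot":[0.005,0.006,0.439],"claw":60},
  ],
)

```text
time: 17.47
eef_pos: [0.6064, -0.2617, 0.1984]
tcp_rot: [0.598, 0.801, -0.0, -0.001]
contact_force: [-0.2, -0.3, 0.4]
opening: 0.597
```

```bash
python3 -c "
from h import *
c,im,d=grab('wrist','w17')
go([0.607,-0.262,.092],1.86)"
```

```text
dpos [-0.0005  0.0005  0.1068] drot [-0.0008 -0.0009  0.0019]
at [ 0.6065 -0.2617  0.1988] yaw 1.8619 t 17.52 F [ 0.46 -0.21  0.53] op 0.602
```

View pics/w17.png

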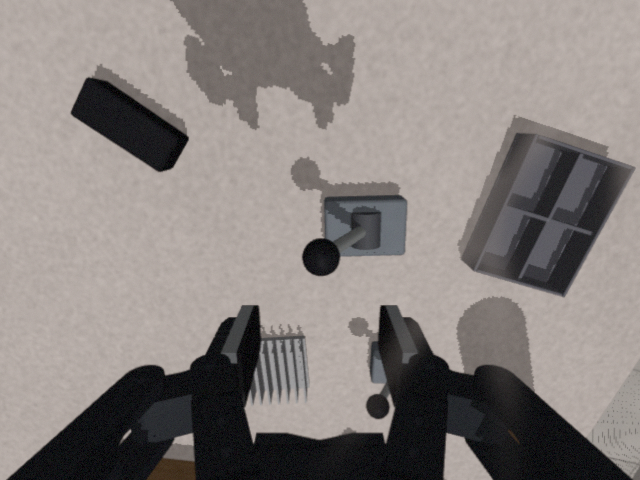

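Wrist view: the knob at (321,257) is centred between the jaws, and the housing is at (365,226). Descend and swing it on.

Call:
carry_out(
  commands=[
    {"delta_pos":[0,0.0005,0.035],"delta_rot":[0,0,0],"claw":55},
    {"delta_pos":[0,0.0005,0.07],"delta_rot":[0,0,0],"claw":55},
    {"delta_pos":[0,0.0005,0.1],"delta_rot":[0,0,0],"claw":55},
    {"delta_pos":[0,0.0005,0.107],"delta_rot":[0,0,0],"claw":55},
    {"delta_pos":[0,0.0005,0.107],"delta_rot":[0,0,0],"claw":55},
    {"delta_pos":[0,0.0005,0.107],"delta_rot":[0,0,0],"claw":55},
  ],
)

```text
time: 18.02
eef_pos: [0.6072, -0.2617, 0.0925]
tcp_rot: [0.597, 0.802, -0.0, -0.0]
contact_force: [0.4, -0.2, 1.3]
opening: 0.549
```

Call:
carry_out(
  commands=[
    {"delta_pos":[0,0.012,0],"delta_rot":[0,0,0],"claw":55},
    {"delta_pos":[0,0.024,0],"delta_rot":[0,0,0],"claw":55},
    {"delta_pos":[0,0.036,0],"delta_rot":[0,0,0],"claw":55},
    {"delta_pos":[0,0.048,0],"delta_rot":[0,0,0],"claw":55},
    {"delta_pos":[0,0.06,0],"delta_rot":[0,0,0],"claw":55},
    {"delta_pos":[0,0.072,0],"delta_rot":[0,0,0],"claw":55},
    {"delta_pos":[0,0.082,0],"delta_rot":[0,0,0],"claw":55},
    {"delta_pos":[0,0.085,0],"delta_rot":[0,0,0],"claw":55},
  ],
)

```text
time: 18.68
eef_pos: [0.691, -0.2375, 0.0954]
tcp_rot: [0.596, 0.803, 0.0, 0.002]
contact_force: [-0.4, 0.0, 0.2]
opening: 0.548
```

```bash
python3 -c "
from h import *
go([0.607,-0.262,.092],1.86)"
```

```text
dpos [ 0.0008 -0.0875  0.0031] drot [0.003  0.003  0.0041]
at [ 0.691  -0.2375  0.0954] yaw 1.8641 t 18.68 F [-0.42  0.01  0.17] op 0.548
```

Call:
carry_out(
  commands=[
    {"delta_pos":[0,0.003,0.002],"delta_rot":[0,0,0],"claw":55},
    {"delta_pos":[0,0.003,0.002],"delta_rot":[0,0,0],"claw":55},
    {"delta_pos":[0,0.003,0.002],"delta_rot":[0,0,0],"claw":55},
  ],
)

```text
time: 18.93
eef_pos: [0.6917, -0.2374, 0.095]
tcp_rot: [0.596, 0.803, -0.002, -0.001]
contact_force: [-9.7, -0.9, 5.5]
opening: 0.549
```

Call:
carry_out(
  commands=[
    {"delta_pos":[0,-0.011,0],"delta_rot":[0,0,0],"claw":60},
    {"delta_pos":[0,-0.011,-0.03],"delta_rot":[0,0,0],"claw":60},
    {"delta_pos":[0,-0.011,-0.07],"delta_rot":[0,0,0],"claw":60},
    {"delta_pos":[0,-0.011,-0.11],"delta_rot":[0,0,0],"claw":60},
    {"delta_pos":[0,-0.011,-0.14],"delta_rot":[0,0,0],"claw":60},
    {"delta_pos":[0,-0.011,-0.14],"delta_rot":[0,0,0],"claw":60},
  ],
)

```text
time: 19.43
eef_pos: [0.6853, -0.2423, 0.2475]
tcp_rot: [0.596, 0.803, -0.0, 0.009]
contact_force: [0.5, -0.8, 2.1]
opening: 0.601
```

```bash
python3 -c "
from h import *
c,im,d=grab('wrist','w18')
v,u=np.mgrid[:480,:640]; P=pts(c,np.c_[u.ravel(),v.ravel()],d).reshape(480,640,3)
m=(P[...,2]>0.085)&(P[...,2]<0.13)&(d>0)&(abs(P[...,0]-.65)<.08)&(abs(P[...,1]+.25)<.06)
n,l,s,ce=cv2.connectedComponentsWithStats(m.astype(np.uint8))
for i in range(1,n):
  if s[i,4]>100: q=P[l==i]; print(s[i],ce[i],q.mean(0).round(4)); print(plane(c,[ce[i]],.093))
c,im,d=grab('side','s18'); cv2.imwrite('pics/s18c.png',cv2.resize(im[90:300,230:510,::-1],(800,600),interpolation=cv2.INTER_CUBIC))
c,im,d=grab('top','t18'); board(c,im,(290,220,380,320),.07)
go([0.607,-0.262,.092],1.86)"
```

```text
[297 210  33  33 825] [313.00606061 226.22424242] [ 0.6804 -0.237   0.1011]
[[ 0.68101598 -0.23915167  0.093     ]]
ctr [ 0.5136 -0.0384] size [122.2  56.6] yaw 0.1101
dpos [ 0.0014 -0.0774  0.1444] drot [-0.0021  0.0027  0.0048]
at [ 0.6817 -0.2404  0.2362] yaw 1.8648 t 19.58 F [ 0.36 -0.13 -0.65] op 0.599
```

View pics/s18c.png

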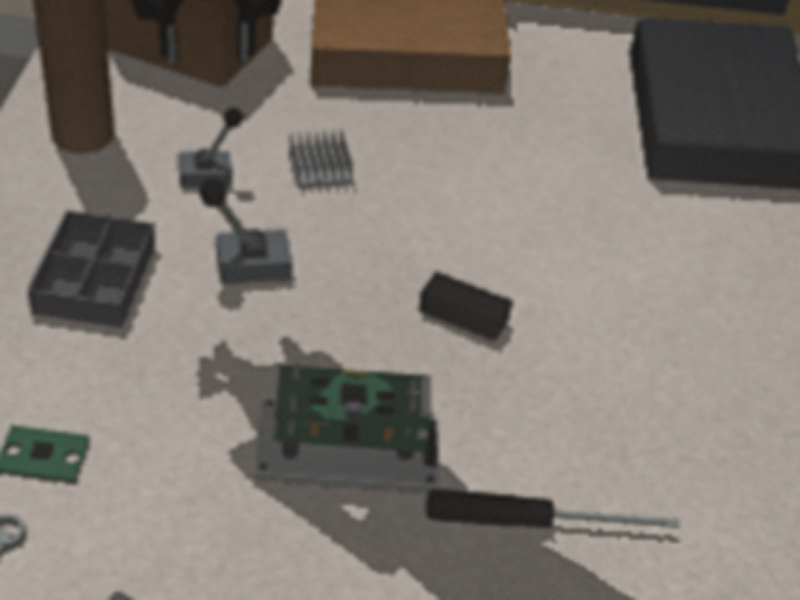

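View pics/t18.png

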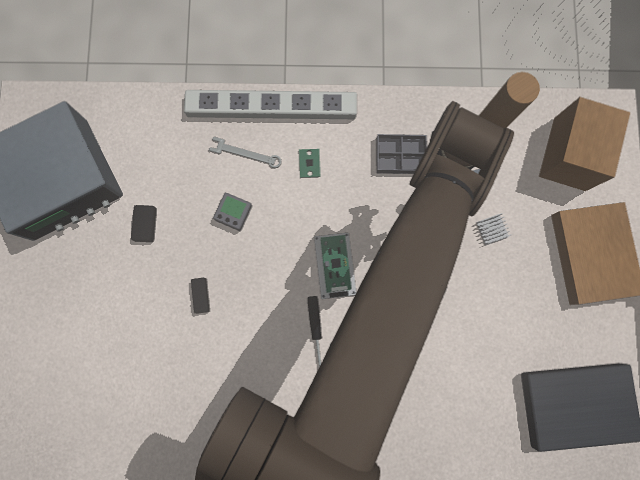

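The lever is on: its knob is back at (0.681, -0.239), as at the start, and I felt the end stop. The stack is undisturbed and the bystanders are in place, so I'm handing in.

```bash
python3 -c "
from h import *
print(ctrl.sign_off()); print(ctrl.get_state()['time'])"
```

```text
the job is handed in; nothing more can be done
None
the job is handed in; nothing more can be done
```

The job is done and handed in at about 19.6 s. No verdict is reported, so these are my own checks.

I swung the larger isolator off against its stop and lowered the power board onto the post shoulders. I then lowered the control board onto the pillars, released both, and swung the lever back on.

| Item | Last check | Expected |
|---|---|---|
| Power board top | 43.4 mm, level, yaw 0.125 rad (measured before the control board went on) | 43 mm, jig yaw 0.125 rad |
| Control board top | 70.4 mm, level, centre about 1.4 mm from the jig's, yaw 0.124 rad | 70 mm, within 4 mm |
| Lever knob | (0.681, -0.239), about 10 N felt at the end stop | 38 mm to the on side of the pivot; 41–42 mm measured |

- **Disagreement:** the final top-camera reading of the control board, partly in the arm's shadow, gave yaw 0.110 rad and a centre about 3 mm off the jig's in x. The closer wrist-camera figures differ by up to about 1.6 mm and 0.014 rad. Both are inside tolerance, and I trust the wrist view more.
- **Bystanders:** the final side and top pictures show the spare board, adapter and heat sink where they were. I judged that by eye and did not measure it.

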